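# Turn the feeding row round

## Task

Tomorrow the feeding round runs the other way: move the four rearing pots from the grey tray to the pine rack in reverse order, so that the pot at the robot's left end of the tray ends on the right-end felt pad of the rack, the second from the left on the second from the right, and so on. Stand each pot upright in the middle of its pad, to within about a centimetre, keep the pots upright on the way and set them down gently, then let go of them all.

Things in the scene. Friction and masses are not known exactly. Their poses are not given: they have to be found in the camera images.
- tall_mid (a point): Tall slim glass tube with cork stopper: 34 mm diameter up to 66 mm, 78 mm high in all; dark soil inside. Loose, 50 to 130 g, upright at the start on its white tile. This point is its centre, half-way up, 39 mm above its underside; z along its upright axis.
- squat_mid (a point): Squat wide glass cup with flat cork lid: 54 mm diameter, 44 mm high in all; dark soil inside. Loose, 50 to 130 g, upright at the start on its white tile. This point is its centre, half-way up, 22 mm above its underside; z along its upright axis.
- square_mid (a point): Square clear plastic pot with black lid: 44 x 44 mm (sides along its x and y), 56 mm high; dark soil inside. Loose, 50 to 130 g, upright at the start on its white tile. This point is its centre, half-way up, 28 mm above its underside; z along its upright axis.
- bottle_mid (a point): Shouldered glass bottle: body 46 mm diameter with straight sides up to 40 mm above its underside, then a narrow 22 mm neck with a cork, 66 mm high in all; grip the body, below this point's height plus 5 mm. Loose, 50 to 130 g, upright at the start on its white tile. This point is its centre, half-way up, 33 mm above its underside; z along its upright axis.
- tile_tall: Square white ceramic tile, 66 x 66 x 4 mm, fixed on the grey tray; at the start the tall slim tube stands centred on it, so this tile keeps marking where that pot began. It never moves. Origin at the centre of its underside, z up.
- tile_squat: Square white ceramic tile, 66 x 66 x 4 mm, fixed on the grey tray; at the start the squat wide cup stands centred on it, so this tile keeps marking where that pot began. It never moves. Origin at the centre of its underside, z up.
- tile_square: Square white ceramic tile, 66 x 66 x 4 mm, fixed on the grey tray; at the start the square pot stands centred on it, so this tile keeps marking where that pot began. It never moves. Origin at the centre of its underside, z up.
- tile_bottle: Square white ceramic tile, 66 x 66 x 4 mm, fixed on the grey tray; at the start the shouldered bottle stands centred on it, so this tile keeps marking where that pot began. It never moves. Origin at the centre of its underside, z up.
- tray: Flat grey plastic tray, 74 x 400 x 12 mm, fixed, with a small round dial at its left end (y = +182 mm, 10 mm high); the four white tiles lie on it in a row, 76 mm apart (at about y = +114, +38, -38, -114 mm, within 4 mm), their tops 16 mm above its underside. Tray and rack lie one behind the other, long side across in front of the robot; which is nearer varies. Origin at the centre of its underside; y along the row towards the robot's left (turned by up to 9 degrees), z up.
- rack: Flat pine rack board, 74 x 400 x 12 mm, fixed, with four round grey felt pads, 66 mm across and 2 mm thick, in a row at x = 0 and y = +114, +38, -38, -114 mm; pad tops 14 mm above its underside. Empty but for a small loose cork bung (20 mm across, 22 mm high) at y = -185 mm, off the pads. Origin at the centre of its underside; y along the row towards the robot's left (turned by up to 9 degrees), z up.

How it is judged:
By the outcome, as a careful person would: the job done as asked, in the order asked, and still so for the second after the job is handed in, with the robot touching nothing.
It also fails if it takes over 99 s, if anything falls off the work surface, if the arm or the gripper's body presses on something with over 40 N, if the wrist force passes 120 N, or if a joint passes its speed limit or range.

## Robot

A 6-joint arm with a two-finger parallel gripper is mounted at the origin on the work surface. World frame = base frame: x ahead of the robot, y to its left, z up, the work surface at z = 0. Lengths are in mm, angles in rad, forces in N, time in s.
With the tool pointing down it reaches from about 350 to 875 mm from the base axis. Payload 4.2 kg.
Tool frame: the origin (TCP) lies midway between the tips of the shut fingers; the grasp point (between the pads) lies 19 mm behind it; z points along the fingers, y is the direction in which the jaws open and shut (so a half turn about z gives the same grasp; the last joint's range is limited). The gripper opens to 85 mm and grips with 20 to 120 N. Pads are 22 mm wide; open, the fingers measure 114 mm over their backs; the gripper's body (76 mm by 85 mm) begins 54 mm behind the grasp point. The pads swing forward as they close: fully open they stand 13 mm farther back than shut.
Start: joints at [-0.899, 0.385, 0.008, 0, -1.194, -0.259], TCP at [250.747, -572.473, 203.812] pointing down, gripper open.
Joint ranges: [-3.14, 3.14], [-1.21, 2.06], [-1.07, 1.41], [-3.16, 2.05], [-2.99, -0.16], [-3.1, 3.1]. Speed limits (rad/s): [2.79, 2.79, 3.14, 3.14, 3.14, 3.14].

## Interface

Orientations are given as a unit quaternion [x, y, z, w].
In Python, from cell import telemetry, vision, job gives the robot as it stands. The module is installed in compiled form; this text tells all that it offers.
- The arm moves only by the tool drive_tool, never from a script. Its arguments are lists of equal length, an entry for each row: "dr": the turn, a rotation vector about the tool's x, y, z in degrees, a list of three; "delta_pos": the shift along the tool's x, y, z in cm, a list of three; "claw": the finger opening in cm, from 0 to 8.54. In form: {"dr": [[rx, ry, rz], ...], "delta_pos": [[x, y, z], ...], "claw": [claw, ...]}. A call has 1 to 5 rows; each row shifts and turns the commanded pose from where the row before left it, along the tool's axes as they then stand; what a row does not reach is not made up. A row lasts 1/10 s, in which the tool goes at most 50 mm and 8.59 degrees, less where a joint would pass 70% of its speed; a pose out of reach is approached as far as the arm can. A call is refused whole if a number of a shift passes 5 or a number of a turn 8.59, either way. A call with a gripper value outside its range is refused whole. The fingers move at their own pace and stop on an object; the grip force is fixed at half the most. Time passes only in rows, so rows that do not move let the fingers close. It gives the time, the measured TCP pose, the force and the opening at its end, in the units of the state.
- telemetry.observe(): the state, without advancing time (a new reading comes with each control period).
- vision.grab_frame(name): name is "scene" or "side" or "wrist"; returns a dict with "img" (480x640x3 uint8, red, green, blue), "fovy" (degrees; the focal length in pixels is half the picture's height over the tangent of half this angle, whatever the lens; pixels are square), "cx", "cy" (the principal point, pixels), "rvec" (rotation vector, rad) and "tvec" (3), from world to camera coordinates, as OpenCV has them. Camera axes: x right, y down, z forward; pixel columns grow to the right and rows downward; lengths in mm; the calibration is good to about 2 mm. A picture is of the moment at which its call begins. There is no depth.
- job.job_done(): hands the job in, once; it reports no verdict.
The state is a dict: "t": time; "qpos": joint angles; "joint_vel": joint speeds; "tau": joint torques, N m; "position": TCP position; "tool_rot": TCP orientation; "ft_force": force on the tool from outside, world axes, zero at the start; "ft_torque": the same for the moment, N m; "width": finger opening in mm.
Only numpy, scipy, OpenCV 4.12 (cv2) and the standard library are available. Lean on these libraries where they do the work, as an engineer would, in place of code of your own. Each camera call takes 0.05 s, during which the arm holds its last target.

## Working session

There is one attempt and no reset: what is moved stays moved. The work goes in short steps, Python scripts to look and compute and a tool call to move; the robot and the scene stay as the last step left them, time stands still between calls to the robot, and variables do not carry over. Pictures are saved under pics/ and viewed, and the job is handed in when it is done.

Besides the shell and the picture viewer there is one more tool, called after "Emit:" by a JSON object that holds its "fn" and its "kwargs", one argument or row to a line. drive_tool: Moves the arm, as the interface text tells. Its arguments: {"type":"object","properties":{"dr":{"type":"array","items":{"type":"array","items":{"type":"number"}}},"delta_pos":{"type":"array","items":{"type":"array","items":{"type":"number"}}},"claw":{"type":"array","items":{"type":"number"}}},"required":["dr","delta_pos","claw"]}

```bash
mkdir -p pics; cat > h.py <<'E'
import numpy as np, cv2
from cell import telemetry, vision, job
def grab(n,fn=None):
    f=vision.grab_frame(n)
    if fn: cv2.imwrite('pics/'+fn,f['img'][:,:,::-1])
    return f
def cam(f):
    R=cv2.Rodrigues(np.array(f['rvec'],float))[0]; t=np.array(f['tvec'],float).ravel()
    fl=240/np.tan(np.radians(f['fovy'])/2)
    return R,t,fl
def ray(f,uv,z):
    R,t,fl=cam(f); uv=np.atleast_2d(uv).astype(float)
    d=np.c_[(uv[:,0]-f['cx'])/fl,(uv[:,1]-f['cy'])/fl,np.ones(len(uv))]@R
    c=-R.T@t
    return c+d*((z-c[2])/d[:,2])[:,None]
def proj(f,P):
    R,t,fl=cam(f); q=np.atleast_2d(P)@R.T+t
    return np.c_[q[:,0]/q[:,2]*fl+f['cx'],q[:,1]/q[:,2]*fl+f['cy']]
E
python3 - <<'E'
from h import *
for n in ['scene','side','wrist']:
    f=grab(n,n+'0.png');R,t,fl=cam(f);print(n,f['fovy'],f['cx'],f['cy'],-R.T@t,R[2])
s=telemetry.observe();print(s)
E
```

```text
scene 54.95675963897642 317.47759176436085 238.9045878999335 [ 838.92256492 -245.07208867  604.52613796] [-0.43602347  0.38176415 -0.81494765]
side 51.84406589253773 328.5131664795829 234.69740661170408 [ 361.36318167 -347.6070942   584.16541043] [ 0.29101054  0.53813317 -0.79102817]
wrist 69.89965940043334 322.3929468993778 242.9409213287527 [ 187.82964476 -600.29069932  372.39189832] [ 0.25248273  0.11249056 -0.96104024]
{'t': 0.15, 'qpos': array([-8.99398318e-01,  3.85387616e-01,  6.96286487e-03, -3.55507690e-04,
       -1.19403801e+00, -2.58584050e-01]), 'joint_vel': array([-0.00030052, -0.00150616,  0.00544442,  0.00142628, -0.00113891,
       -0.00025362]), 'tau': array([ 4.43722422e-05, -3.92678690e+01,  1.88581467e+01,  4.18864891e+00,
       -3.43771797e-03, -7.66466741e-06]), 'position': array([ 250.54988444, -572.04948129,  202.97682158]), 'tool_rot': array([-2.04880258e-01,  9.78786677e-01,  8.18841054e-04, -2.25937152e-04]), 'ft_force': array([-0.49563435,  0.55531002, -0.33170891]), 'ft_torque': array([-0.00502952, -0.0062825 , -0.01587004]), 'width': 85.07000249642034}
```

View pics/scene0.png

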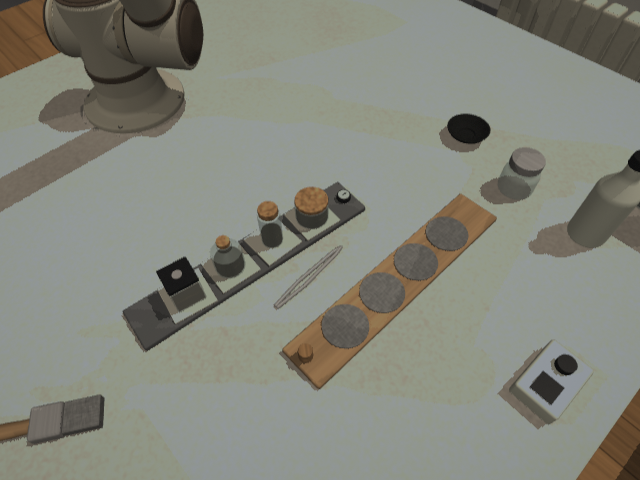

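View pics/side0.png

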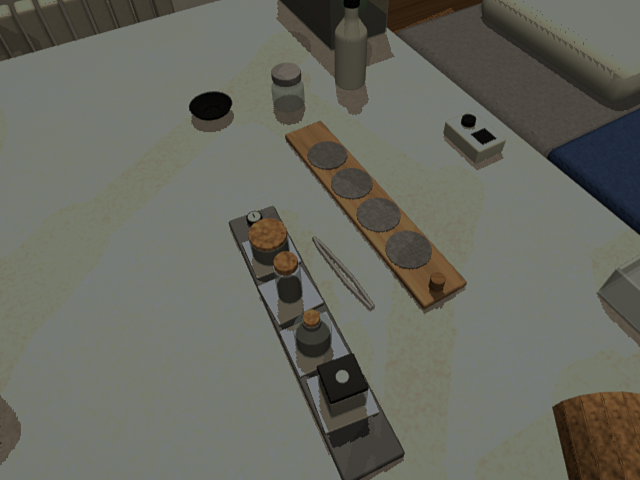

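View pics/wrist0.png

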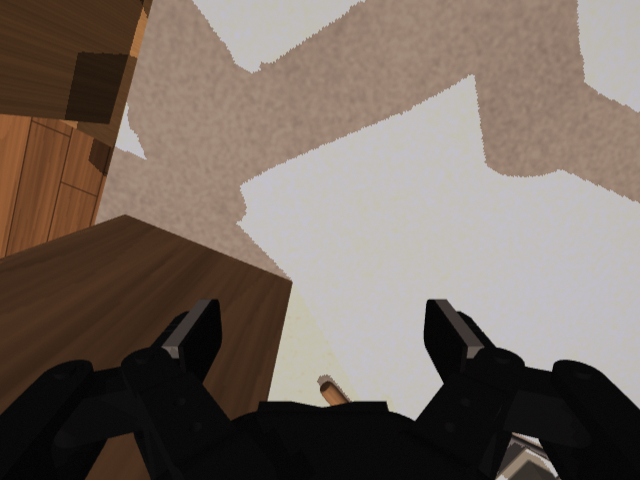

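The scene shows, left to right for the robot, squat (311,205), tall (269,225), bottle (228,258) and square (180,285) on the near tray. Pads are at (447,234), (416,262), (383,293) and (345,326), with the bung at (305,352) marking the rack's right end. So squat goes to the far-right pad, and so on. Now I'll measure.

```bash
python3 - <<'E'
from h import *
seeds={'scene':dict(pads=[(447,234),(416,262),(383,293),(345,326)]),
'side':dict(pads=[(327,155),(352,183),(378,214),(408,249)])}
for n in seeds:
    f=grab(n); im=f['img']; hsv=cv2.cvtColor(im,cv2.COLOR_RGB2HSV)
    for p in seeds[n]['pads'][:1]: print(hsv[p[1],p[0]])
    pts=[]
    m=((hsv[...,1]<70)&(hsv[...,2]<125)).astype(np.uint8)
    m=cv2.morphologyEx(m,cv2.MORPH_CLOSE,np.ones((5,5)));m=cv2.morphologyEx(m,cv2.MORPH_OPEN,np.ones((5,5)))
    nl,lab=cv2.connectedComponents(m)
    for p in seeds[n]['pads']:
        l=lab[p[1],p[0]]
        c=max(cv2.findContours((lab==l).astype(np.uint8),0,1)[0],key=cv2.contourArea)[:,0]
        w=ray(f,c,14)[:,:2].astype(np.float32)
        (cx,cy),(a,b),_=cv2.fitEllipse(w)
        pts.append((cx,cy));print(n,l,round(cx,1),round(cy,1),round(a,1),round(b,1))
    pts=np.array(pts);s=np.array([114,38,-38,-114])
    d=(s@pts)/(s@s);print('c',pts.mean(0),'ydir',d,np.degrees(np.arctan2(-d[0],d[1])))
    # lids
    for nm,lo,hi in [('cork',(5,80,60),(22,255,255))]:
        m=cv2.inRange(hsv,lo,hi); 
        k,_,st,ce=cv2.connectedComponentsWithStats(m)
        for i in range(1,k):
            if 60<st[i,4]<1800: print(n,nm,st[i],ce[i].round(1))
    m=(hsv[...,2]<40).astype(np.uint8)
    k,_,st,ce=cv2.connectedComponentsWithStats(m)
    for i in range(1,k):
        if 150<st[i,4]<4000: print(n,'blk',st[i],ce[i].round(1))
    im2=im[:,:,::-1]
    crop=im2[170:350,115:375] if n=='scene' else im2[200:480,210:420]
    crop=cv2.resize(crop,None,fx=3 if n=='scene' else 2.1,fy=3 if n=='scene' else 2.1,interpolation=cv2.INTER_CUBIC)
    cv2.imwrite(f'pics/{n}_crop.png',cv2.convertScaleAbs(crop,alpha=1.6))
E
```

```text
[18 28 92]
scene 10 655.5 110.2 71.4 231.5
scene 10 655.5 110.2 71.4 231.5
scene 10 655.5 110.2 71.4 231.5
scene 12 658.0 -39.5 63.8 68.5
c [656.10426331  72.80871487] ydir [-0.01012115  0.59109519] 0.9809634777873344
scene cork [295 187  33  28 743] [311.  200.4]
scene cork [257 201  21  20 323] [267.3 210.6]
scene cork [216 235  14  14 154] [222.5 241.9]
scene cork [  0 419  29  22 441] [ 13.4 429.4]
scene blk [130   0  45  27 195] [155.8  19.5]
scene blk [179  17  24  48 628] [192.4  43. ]
scene blk [ 88  67  63  17 247] [123.8  77. ]
scene blk [448 115  42  28 930] [468.1 128.4]
scene blk [628 151  12  21 178] [634.7 161.3]
scene blk [157 258  42  38 805] [177.2 276.3]
[19 40 71]
side 1 643.4 273.6 1139.0 1397.9
side 1 643.4 273.6 1139.0 1397.9
side 1 643.4 273.6 1139.0 1397.9
side 1 643.4 273.6 1139.0 1397.9
c [643.36700439 273.62747192] ydir [0. 0.] -0.0
side cork [393   8  61  26 165] [428.4  18.4]
side cork [248 218  39  33 962] [267.1 233.3]
side cork [273 251  25  21 394] [284.8 261.1]
side cork [303 309  17  18 225] [311.  317.2]
side blk [ 281    0   79   49 1751] [321.   15.4]
side blk [358   0  29  37 631] [372.8  18.8]
side blk [189  92  43  29 939] [210.3 105.6]
side blk [472 129  24  15 200] [483.2 135.9]
side blk [547 152  93  82 925] [594.5 192.3]
side blk [252 241  37  24 297] [267.8 254.9]
side blk [277 277  25  26 516] [289.2 289.2]
side blk [296 335  34  22 370] [313.7 347.9]
side blk [286 352  58 128 157] [315.4 418.1]
side blk [ 305  353   64   60 1618] [340.  379.4]
side blk [327 418  43  30 651] [349.  432.9]
side blk [562 444  18  36 162] [570.  467.5]
```

View pics/scene_crop.png

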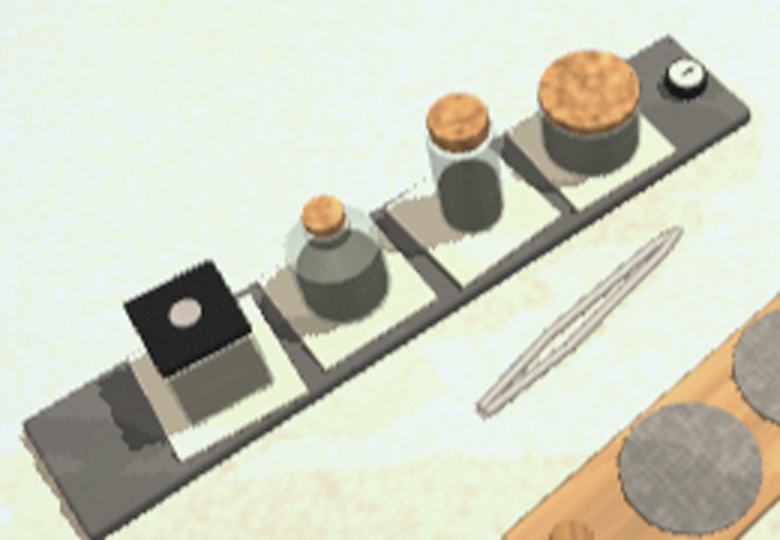

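View pics/side_crop.png

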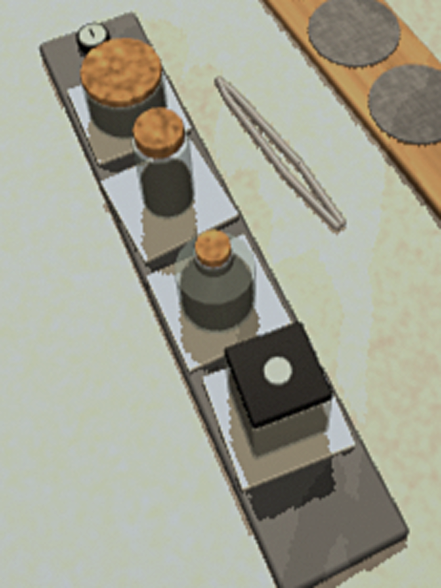

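```bash
cat > meas.py <<'E'
from h import *
F={n:grab(n) for n in ['scene','side']}
def tri(a,b):
    Ps=[]
    for n,uv in(('scene',a),('side',b)):
        f=F[n];R,t,fl=cam(f);K=np.array([[fl,0,f['cx']],[0,fl,f['cy']],[0,0,1]]);Ps.append(K@np.c_[R,t])
    X=cv2.triangulatePoints(Ps[0],Ps[1],np.array(a,float).reshape(2,1),np.array(b,float).reshape(2,1)).ravel()
    return X[:3]/X[3]
seeds={'scene':[(447,234),(416,262),(383,293),(345,326)],'side':[(327,155),(352,183),(378,214),(408,249)]}
for n in seeds:
    f=F[n];im=f['img'];hsv=cv2.cvtColor(cv2.medianBlur(im,5),cv2.COLOR_RGB2HSV)
    wood=cv2.inRange(hsv,(5,75,40),(22,255,255))
    k,lab,st,ce=cv2.connectedComponentsWithStats(wood)
    P=seeds[n]; mid=np.mean(P,0)
    # component containing the wood between the two middle pads' sides
    i=max(range(1,k),key=lambda i: st[i,4] if np.hypot(*(ce[i]-mid))<45 else 0)
    c=max(cv2.findContours((lab==i).astype(np.uint8),0,1)[0],key=len)
    hull=cv2.fillConvexPoly(np.zeros((480,640),np.uint8),cv2.convexHull(c),1)
    m=((hull>0)&(lab!=i)).astype(np.uint8);m=cv2.morphologyEx(m,cv2.MORPH_OPEN,np.ones((5,5)))
    k,lab,st,ce=cv2.connectedComponentsWithStats(m)
    pts=[]
    for p in P:
        c=max(cv2.findContours((lab==lab[p[1],p[0]]).astype(np.uint8),0,1)[0],key=cv2.contourArea)
        w=ray(f,cv2.convexHull(c)[:,0],14)[:,:2].astype(np.float32)
        (cx,cy),(a,b),_=cv2.fitEllipse(w);pts.append((cx,cy));print(n,round(cx,1),round(cy,1),round(a,1),round(b,1))
    pts=np.array(pts);s=np.array([114,38,-38,-114]);d=(s@pts)/(s@s)
    print('c',pts.mean(0),'yscale',np.hypot(*d),np.degrees(np.arctan2(-d[0],d[1])))
    # tile masks: corners of tray
    big=cv2.cvtColor(im,cv2.COLOR_RGB2HSV)
print('squat lid',tri((311,200.4),(267.1,233.3)))
print('tall lid',tri((267.3,210.6),(284.8,261.1)))
print('bottle lid',tri((222.5,241.9),(311.,317.2)))
sb=tri((115+186/3,170+312/3),(210+278/2.1,200+370/2.1));print('square btn',sb)
for n,o,sc,C in (('scene',(115,170),3,[(208,261),(250,333),(164,376),(125,304)]),('side',(210,200),2.1,[(300,325),(331,393),(253,424),(226,351)])):
    w=ray(F[n],np.array(C)/sc+np.array(o),72)[:,:2]; print(w.round(1).tolist(),w.mean(0),[round(float(np.hypot(*(w[i]-w[i-1]))),1) for i in range(4)],[round(float(np.degrees(np.arctan2(*(w[i]-w[i-1])[::-1]))),1) for i in range(4)])
E
python3 meas.py
```

```text
scene 652.2 188.0 66.6 67.2
scene 653.8 111.9 66.1 67.4
scene 655.6 36.2 66.1 66.4
scene 656.8 -39.9 65.9 66.7
c [654.62324524  74.07946968] yscale 0.9993519178846701 1.1740365288254035
side 652.0 187.7 65.5 67.9
side 653.5 112.0 65.4 67.9
side 654.8 36.4 65.4 67.2
side 655.9 -39.4 65.5 67.1
c [654.05029297  74.18522167] yscale 0.9958523101714507 0.9693370751767975
squat lid [484.66941693  54.33565693  57.01213201]
tall lid [477.20002929 -21.61944251  90.37531546]
bottle lid [470.81262807 -98.57436295  79.25733775]
square btn [ 467.65126408 -173.58204476   72.24360518]
[[450.9, -151.2], [496.4, -158.5], [488.9, -198.4], [445.0, -191.6]] [ 470.27415337 -174.90874104] [40.9, 46.0, 40.5, 44.4] [81.7, -9.2, -100.7, 171.2]
[[490.2, -158.2], [484.7, -197.1], [442.9, -191.1], [449.6, -151.3]] [ 466.83543612 -174.42632876] [41.2, 39.3, 42.2, 40.4] [-9.7, -98.0, 171.8, 80.5]
```

Emit:
{"fn": "drive_tool", "kwargs": {
  "dr": [
    [0,0,0],
    [0,0,0],
    [0,0,-8.3],
    [0,0,-8.3],
    [0,0,-8.3]
  ],
  "delta_pos": [
    [0,4,0],
    [0,5,0],
    [0,5,0],
    [0,5,0],
    [0,5,0]
  ],
  "claw": [8.5,8.5,8.5,8.5,8.5]
}}

```text
t: 0.85
position: [134.9, -361.9, 203.7]
tool_rot: [-0.414, 0.91, -0.0, 0.0]
ft_force: [-0.6, 0.9, 0.9]
width: 84.9
```

Emit:
{"fn": "drive_tool", "kwargs": {
  "dr": [
    [0,0,-8.3],
    [0,0,-8.3],
    [0,0,-8.3],
    [0,0,-8.3],
    [0,0,-8.3]
  ],
  "delta_pos": [
    [-2,2,0],
    [-2,0,0],
    [-4,-2,0],
    [-4,-2,0],
    [-4,-3,0]
  ],
  "claw": [8.5,8.5,8.5,8.5,8.5]
}}

```text
t: 1.35
position: [246.5, -221.7, 204.3]
tool_rot: [0.709, -0.705, 0.001, -0.0]
ft_force: [0.6, -0.7, -0.6]
width: 84.9
```

```bash
cat > st.py <<'E'
from h import *
from scipy.spatial.transform import Rotation as Ro
s=telemetry.observe();R=Ro.from_quat(s['tool_rot']).as_matrix()
print(round(s['t'],2),s['position'].round(1),'R',R.round(3).tolist(),'F',s['ft_force'].round(1),'w',round(s['width'],1),s['qpos'].round(2))
import sys
if len(sys.argv)>3:
    d=np.array([float(a) for a in sys.argv[1:4]])-s['position'];print('tool delta cm',(R.T@d/10).round(2))
E
python3 st.py 485 54 170
```

```text
1.35 [ 246.5 -221.7  204.3] R [[0.005, -1.0, 0.002], [-1.0, -0.005, -0.001], [0.001, -0.002, -1.0]] F [ 0.6 -0.7 -0.6] w 84.9 [-0.23 -0.15 -0.62  0.   -1.1   0.23]
tool delta cm [-27.45 -23.99   3.46]
```

Emit:
{"fn": "drive_tool", "kwargs": {
  "dr": [
    [0,0,0],
    [0,0,0],
    [0,0,0],
    [0,0,0],
    [0,0,0]
  ],
  "delta_pos": [
    [-3,-3,0],
    [-3.5,-3,0],
    [-3.5,-3,0],
    [-3.5,-3,0],
    [-3.5,-3,0]
  ],
  "claw": [8.5,8.5,8.5,8.5,8.5]
}}

```text
t: 1.85
position: [396.7, -50.8, 204.3]
tool_rot: [0.708, -0.706, 0.0, -0.001]
ft_force: [0.6, -0.3, 0.3]
width: 85.2
```

Emit:
{"fn": "drive_tool", "kwargs": {
  "dr": [
    [0,0,0],
    [0,0,0],
    [0,0,0],
    [0,0,0],
    [0,0,0]
  ],
  "delta_pos": [
    [-3.5,-3,1],
    [-3.5,-3,1],
    [-2.4,-2,1],
    [-1,-1,0.5],
    [0,0,0]
  ],
  "claw": [8.5,8.5,8.5,8.5,8.5]
}}

```text
t: 2.35
position: [486.1, 52.2, 167.7]
tool_rot: [0.708, -0.706, -0.0, 0.001]
ft_force: [-0.5, -0.0, 0.4]
width: 85.1
```

```bash
python3 st.py 484.7 54.3 21; python3 -c "
from h import *
grab('wrist','w1.png')"
```

```text
2.35 [486.1  52.2 167.7] R [[0.002, -1.0, -0.002], [-1.0, -0.002, -0.001], [0.001, 0.002, -1.0]] F [-0.5 -0.   0.4] w 85.1 [ 0.44  0.19 -0.37 -0.   -1.02 -0.44]
tool delta cm [-0.22  0.11 14.67]
```

View pics/w1.png

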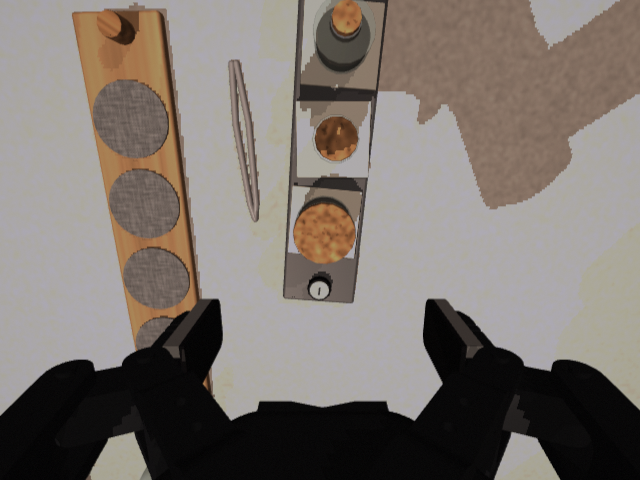

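```bash
python3 -c "
from h import *
f=grab('wrist')
print(proj(f,[[486,52,168],[484.7,54.3,60],[656.4,-39.6,14],[467.5,-174,72]]).round(0))
print('squat',ray(f,[(324.5,231)],57),ray(f,[(325,233)],60),'tall',ray(f,[(336,138)],94), 'pad', ray(f,[(130.5,119)],14), ray(f,[(145,203)],14),'bot',ray(f,[(348,17)],82))
"
```

```text
[[ 324.  282.]
 [ 325.  235.]
 [ 131.  120.]
 [ 354. -117.]]
squat [[484.90323622  51.54908223  57.        ]] [[484.50636784  52.51945439  60.        ]] tall [[477.6007743  -22.79636403  94.        ]] pad [[657.17046904 -40.05681289  14.        ]] [[654.91010846  35.0655118   14.        ]] bot [[470.21731957 -98.49184324  82.        ]]
```

The wrist view confirms: the squat lid at (324,231), the tall one at (336,138) and the end pads all agree with the two-view fix to within 2 mm. Descending on the squat cup.

Emit:
{"fn": "drive_tool", "kwargs": {
  "dr": [
    [0,0,0],
    [0,0,0],
    [0,0,0],
    [0,0,0],
    [0,0,0]
  ],
  "delta_pos": [
    [-0.1,0.1,3],
    [0,0,3.5],
    [0,0,3.5],
    [0,0,2],
    [0,0,1]
  ],
  "claw": [8.5,8.5,8.5,8.5,8.5]
}}

```text
t: 2.95
position: [483.2, 50.9, 37.9]
tool_rot: [-0.707, 0.707, 0.0, -0.001]
ft_force: [-0.2, 0.3, 0.3]
width: 85.3
```

Emit:
{"fn": "drive_tool", "kwargs": {
  "dr": [
    [0,0,0],
    [0,0,0],
    [0,0,0],
    [0,0,0],
    [0,0,0]
  ],
  "delta_pos": [
    [0,0,1],
    [0,0,0.6],
    [0,0,0],
    [0,0,0],
    [0,0,0]
  ],
  "claw": [8.5,8.5,6.4,5.8,5.0]
}}

```text
t: 3.45
position: [485.4, 52.6, 24.1]
tool_rot: [0.708, -0.707, 0.0, -0.001]
ft_force: [-0.7, -0.4, 3.8]
width: 50.7
```

```bash
python3 st.py 484.7 53 21; python3 -c "
from h import *
grab('side','s1.png')"
```

```text
3.45 [485.4  52.6  24.1] R [[0.001, -1.0, 0.002], [-1.0, -0.001, 0.0], [-0.0, -0.002, -1.0]] F [-0.7 -0.4  3.8] w 50.7 [ 0.44  0.38 -0.55  0.   -0.64 -0.44]
tool delta cm [-0.04  0.07  0.31]
```

View pics/s1.png

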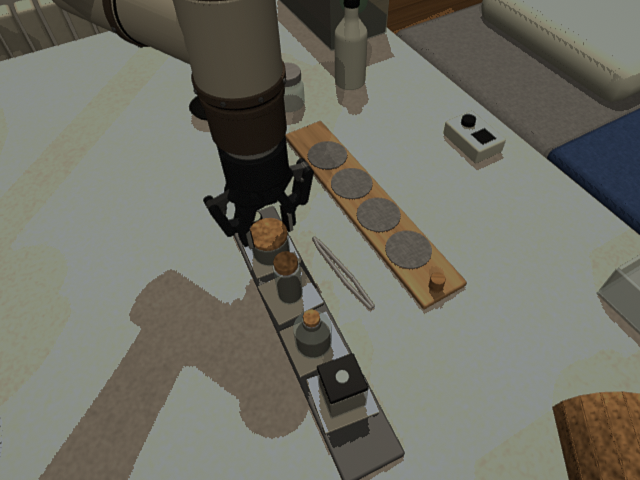

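```bash
python3 -c "
from h import *
grab('wrist','w2.png')
f=grab('scene','c2.png');print(proj(f,[[485,52.6,24],[485,52.6,43]]))
f=grab('side');print(proj(f,[[485,52.6,24],[485,52.6,43],[458,53,43],[512,53,43]]))
im=f['img'][170:300,180:340,::-1];cv2.imwrite('pics/s2.png',cv2.convertScaleAbs(cv2.resize(im,None,fx=4,fy=4,interpolation=2),alpha=1.8))
"
```

```text
[[311.11208727 213.92052992]
 [310.79574859 206.38665166]]
[[270.84870253 248.87893864]
 [269.34116879 240.74809566]
 [251.27749675 248.56020411]
 [286.74480929 232.71862394]]
```

View pics/s2.png

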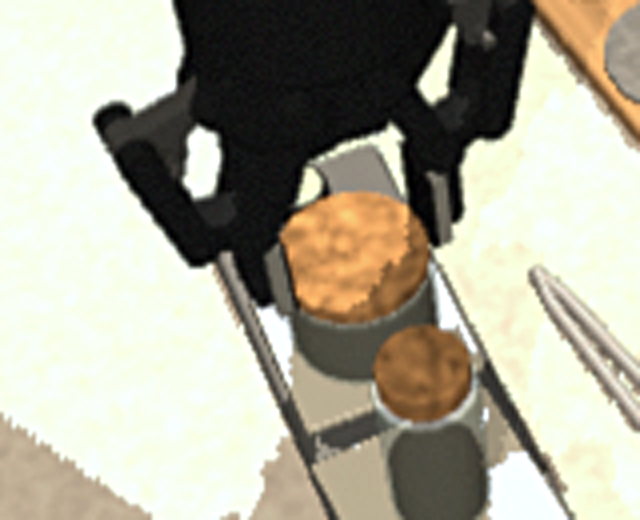

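View pics/w2.png

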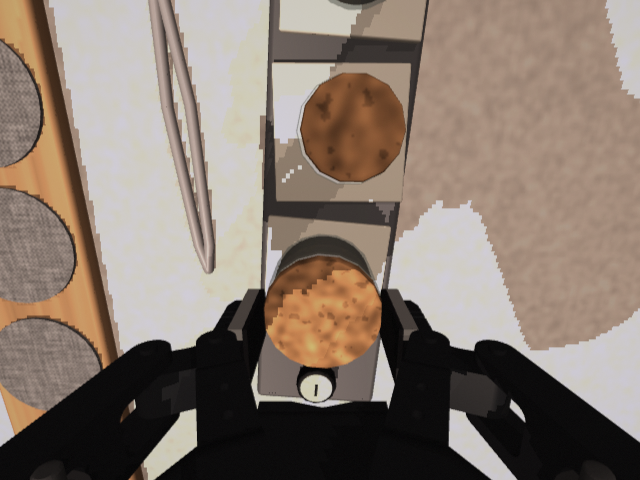

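The grasp is centred in both views. Lifting.

Emit:
{"fn": "drive_tool", "kwargs": {
  "dr": [
    [0,0,0],
    [0,0,0],
    [0,0,0],
    [0,0,0],
    [0,0,0]
  ],
  "delta_pos": [
    [0,0,-0.5],
    [0,0,-1.5],
    [0,0,-2.5],
    [0,0,-2.5],
    [0,0,-2]
  ],
  "claw": [5,5,5,5,5]
}}

```text
t: 4.15
position: [485.0, 52.5, 114.5]
tool_rot: [0.707, -0.707, 0.0, -0.001]
ft_force: [-0.0, -0.2, -1.3]
width: 50.7
```

Emit:
{"fn": "drive_tool", "kwargs": {
  "dr": [
    [0,0,0],
    [0,0,0],
    [0,0,0],
    [0,0,0],
    [0,0,0]
  ],
  "delta_pos": [
    [0.5,-1,-1],
    [1,-2,0],
    [1.5,-2.5,0],
    [1.5,-3,0],
    [1.5,-3,0]
  ],
  "claw": [5,5,5,5,5]
}}

```text
t: 4.65
position: [600.6, -8.0, 123.1]
tool_rot: [0.707, -0.707, -0.0, -0.0]
ft_force: [1.1, -0.1, -1.0]
width: 50.7
```

Emit:
{"fn": "drive_tool", "kwargs": {
  "dr": [
    [0,0,0],
    [0,0,0],
    [0,0,0],
    [0,0,0],
    [0,0,0]
  ],
  "delta_pos": [
    [1.5,-2.5,0],
    [1,-2,0],
    [0.5,-1,0],
    [0,0,0],
    [0,0,0]
  ],
  "claw": [5,5,5,5,5]
}}

```text
t: 5.15
position: [653.8, -37.1, 122.5]
tool_rot: [0.707, -0.707, -0.001, 0.0]
ft_force: [-0.9, 0.3, -1.1]
width: 50.7
```

```bash
python3 st.py 656.4 -40 22;python3 -c "
from h import *
grab('wrist','w3.png')"
```

```text
5.15 [653.8 -37.1 122.5] R [[0.001, -1.0, -0.001], [-1.0, -0.001, 0.0], [-0.0, 0.001, -1.0]] F [-0.9  0.3 -1.1] w 50.7 [ 0.19  0.5  -0.02 -0.   -1.05 -0.19]
tool delta cm [ 0.29 -0.27 10.05]
```

View pics/w3.png

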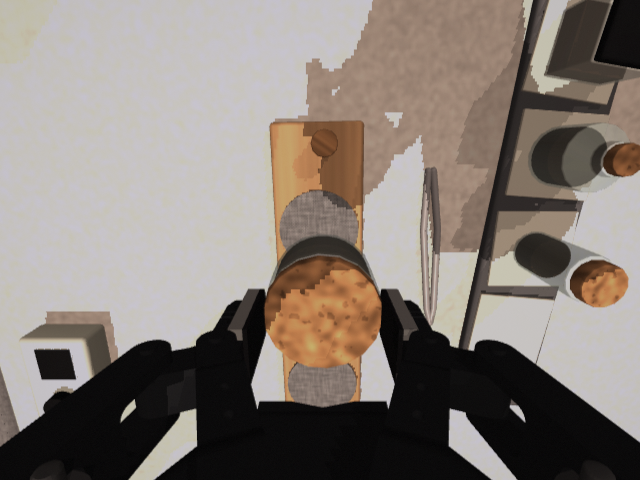

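```bash
python3 -c "
from h import *
f=grab('wrist');s=telemetry.observe();print(s['position'],ray(f,[(323.5,312)],s['position'][2]+36.5))"
```

```text
[653.79045195 -36.86267491 123.02645108] [[654.80185895 -38.12658413 159.52645108]]
```

Emit:
{"fn": "drive_tool", "kwargs": {
  "dr": [
    [0,0,0],
    [0,0,0],
    [0,0,0],
    [0,0,0],
    [0,0,0]
  ],
  "delta_pos": [
    [0.1,-0.1,1],
    [0.1,-0.1,2],
    [0,0,2],
    [0,0,2],
    [0,0,1]
  ],
  "claw": [5,5,5,5,5]
}}

```text
t: 5.75
position: [654.9, -39.3, 40.4]
tool_rot: [0.707, -0.707, -0.001, 0.001]
ft_force: [-0.8, 0.8, -0.8]
width: 50.7
```

Emit:
{"fn": "drive_tool", "kwargs": {
  "dr": [
    [0,0,0],
    [0,0,0],
    [0,0,0],
    [0,0,0],
    [0,0,0]
  ],
  "delta_pos": [
    [0,0,0.6],
    [0,0,0.3],
    [0,0,0.2],
    [0,0,0.2],
    [0,0,0]
  ],
  "claw": [5,5,5,5,5]
}}

```text
t: 6.25
position: [657.0, -39.4, 30.2]
tool_rot: [0.707, -0.707, 0.0, -0.0]
ft_force: [-0.6, -0.6, -1.5]
width: 50.7
```

```bash
python3 st.py 656.4 -40 22;python3 -c "
from h import *
f=grab('side')
im=f['img'][180:310,330:490,::-1];cv2.imwrite('pics/s4.png',cv2.convertScaleAbs(cv2.resize(im,None,fx=4,fy=4,interpolation=2),alpha=1.8))
f=grab('wrist');s=telemetry.observe();print(s['position'],ray(f,[(323.5,312)],s['position'][2]+36.5))"
```

```text
6.25 [657.  -39.4  30.2] R [[0.001, -1.0, 0.001], [-1.0, -0.001, 0.0], [-0.0, -0.001, -1.0]] F [-0.6 -0.6 -1.5] w 50.7 [ 0.19  0.6  -0.11 -0.   -0.87 -0.18]
tool delta cm [0.06 0.06 0.82]
[657.06637774 -39.46403815  30.29067448] [[658.04176235 -40.53968246  66.79067448]]
```

View pics/s4.png

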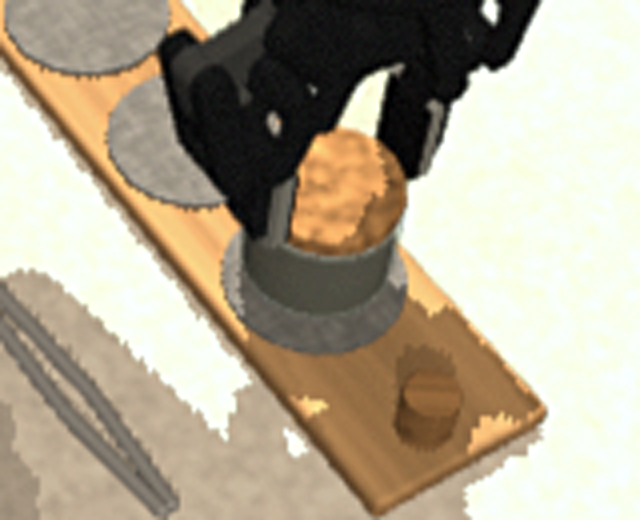

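Emit:
{"fn": "drive_tool", "kwargs": {
  "dr": [
    [0,0,0],
    [0,0,0],
    [0,0,0],
    [0,0,0],
    [0,0,0]
  ],
  "delta_pos": [
    [0,0.1,0.3],
    [0,0,0.2],
    [0,0,0.1],
    [0,0,0.1],
    [0,0,0]
  ],
  "claw": [5,5,5,5,5]
}}

```text
t: 6.85
position: [655.7, -39.5, 22.6]
tool_rot: [0.707, -0.707, -0.0, 0.0]
ft_force: [0.3, 0.2, -1.2]
width: 50.6
```

Emit:
{"fn": "drive_tool", "kwargs": {
  "dr": [
    [0,0,0],
    [0,0,0],
    [0,0,0]
  ],
  "delta_pos": [
    [0,0,0.1],
    [0,0,0],
    [0,0,0]
  ],
  "claw": [5,5,5]
}}

```text
t: 7.15
position: [656.0, -39.5, 22.2]
tool_rot: [0.707, -0.707, 0.0, -0.0]
ft_force: [0.1, -0.1, 2.4]
width: 50.4
```

Contact (Fz rose from −1.2 to +2.4 N). Releasing.

Emit:
{"fn": "drive_tool", "kwargs": {
  "dr": [
    [0,0,0],
    [0,0,0],
    [0,0,0],
    [0,0,0],
    [0,0,0]
  ],
  "delta_pos": [
    [0,0,0],
    [0,0,0],
    [0,0,-1],
    [0,0,-3],
    [0,0,-4]
  ],
  "claw": [5.8,7,8,8.5,8.5]
}}

```text
t: 7.65
position: [654.4, -39.6, 101.1]
tool_rot: [0.707, -0.707, -0.001, 0.002]
ft_force: [0.5, -0.4, -0.2]
width: 84.9
```

Emit:
{"fn": "drive_tool", "kwargs": {
  "dr": [
    [0,0,0],
    [0,0,0],
    [0,0,0],
    [0,0,0],
    [0,0,0]
  ],
  "delta_pos": [
    [-0.5,2,-4],
    [-0.5,4,-2],
    [-0.5,4,0],
    [0,4,0],
    [0,3,0]
  ],
  "claw": [8.5,8.5,8.5,8.5,8.5]
}}

```text
t: 8.15
position: [483.6, -24.7, 162.8]
tool_rot: [0.708, -0.707, 0.0, -0.001]
ft_force: [-0.1, 0.1, 0.3]
width: 85.2
```

```bash
python3 st.py 477.3 -22 36; python3 -c "
from h import *
f=grab('wrist','w4.png')
f=grab('scene','c4.png')"
```

```text
8.15 [483.6 -24.7 162.8] R [[0.001, -1.0, 0.001], [-1.0, -0.001, 0.001], [-0.001, -0.001, -1.0]] F [-0.1  0.1  0.3] w 85.2 [ 0.29  0.18 -0.39 -0.   -1.   -0.28]
tool delta cm [-0.26  0.64 12.68]
```

View pics/w4.png

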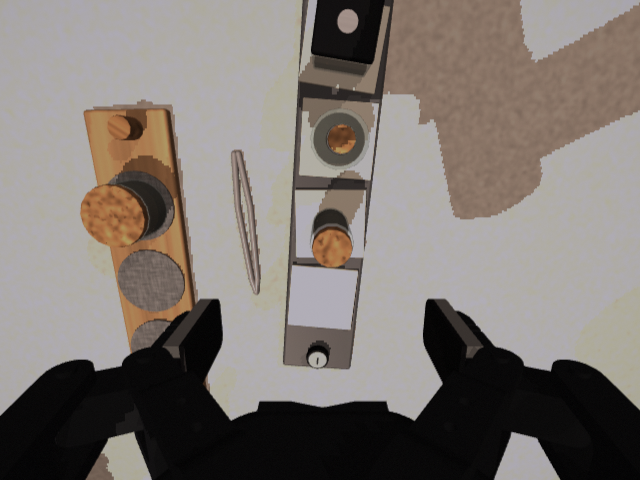

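View pics/c4.png

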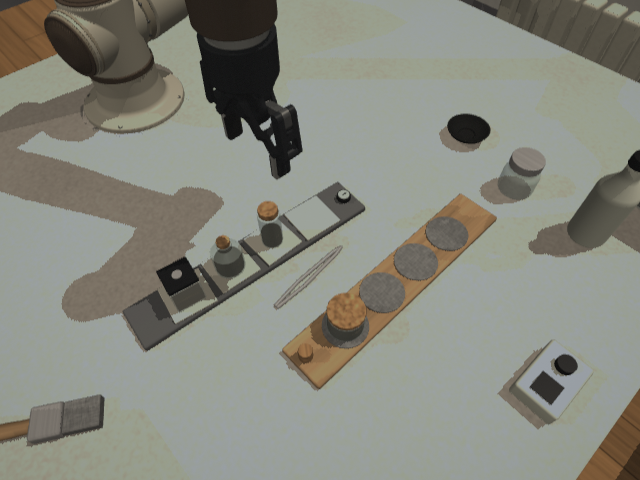

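Squat stands on the right-end pad, lid at about (115,215) in the wrist view. The tall cork is at (332,247). Checking offsets.

```bash
python3 -c "
from h import *
f=grab('wrist')
print('squat',ray(f,[(115,215)],58),'tall',ray(f,[(332,247)],92),ray(f,[(332.5,240)],82),'bot',ray(f,[(341.5,139)],82),'sqr btn',ray(f,[(347.5,21)],72))
c=ray(f,[(318,-10),(312,53),(374,63),(384,-2)],72)[:,:2];print(c.round(1))
w=ray(f,[(294,265),(358,267),(351,330),(288,325)],16)[:,:2];print('tile sq',w.mean(0))
g=grab('scene');im=g['img'];m=cv2.inRange(cv2.cvtColor(im,cv2.COLOR_RGB2HSV),(5,80,60),(22,255,255))[285:345,320:372]
print(cv2.moments(m[:45],True)['m10'])
ys,xs=np.nonzero(m[5:40,5:46]);
R=ray(g,[(346.5,307)],58);print('scene squat lidtop',R)
"
```

```text
squat [[652.29180854 -39.34338872  58.        ]] tall [[476.68525534 -22.62708753  92.        ]] [[476.05706328 -25.14926647  82.        ]] bot [[470.45826508 -98.38448228  82.        ]] sqr btn [[ 467.18037198 -173.67828687   72.        ]]
[[ 486.8 -191.4]
 [ 490.9 -154.5]
 [ 448.5 -148.4]
 [ 443.6 -186.9]]
tile sq [483.27489224  53.43262242]
38321.0
scene squat lidtop [[653.58727597 -35.19789279  58.        ]]
```

Emit:
{"fn": "drive_tool", "kwargs": {
  "dr": [
    [0,0,0],
    [0,0,0],
    [0,0,0],
    [0,0,0],
    [0,0,0]
  ],
  "delta_pos": [
    [-0.2,0.6,0],
    [0,0,1],
    [0,0,3],
    [0,0,3],
    [0,0,2]
  ],
  "claw": [8.5,8.5,8.5,8.5,8.5]
}}

```text
t: 8.85
position: [478.8, -22.9, 69.0]
tool_rot: [0.707, -0.707, -0.001, 0.001]
ft_force: [-0.3, -1.0, 1.0]
width: 84.7
```

```bash
python3 st.py 477 -22.2 36; python3 -c "
from h import *
f=grab('wrist','w5.png')"
```

```text
8.85 [478.8 -22.9  69. ] R [[0.0, -1.0, -0.004], [-1.0, -0.0, -0.001], [0.001, 0.004, -1.0]] F [-0.3 -1.   1. ] w 84.7 [ 0.29  0.29 -0.52 -0.   -0.76 -0.29]
tool delta cm [-0.07  0.17  3.3 ]
```

View pics/w5.png

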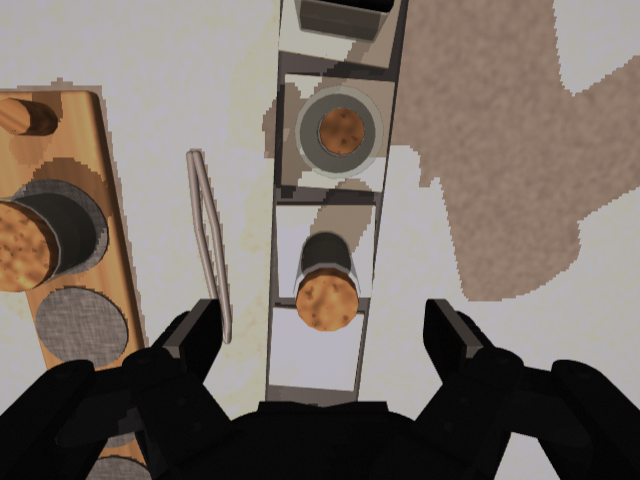

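Emit:
{"fn": "drive_tool", "kwargs": {
  "dr": [
    [0,0,0],
    [0,0,0],
    [0,0,0],
    [0,0,0],
    [0,0,0]
  ],
  "delta_pos": [
    [-0.1,0.1,1.8],
    [0,0,1.2],
    [0,0,0.3],
    [0,0,0],
    [0,0,0]
  ],
  "claw": [8.5,7.5,6,5,4.5]
}}

```text
t: 9.4
position: [479.5, -21.5, 39.3]
tool_rot: [0.707, -0.707, 0.0, -0.0]
ft_force: [-0.6, -0.6, -0.1]
width: 44.9
```

Emit:
{"fn": "drive_tool", "kwargs": {
  "dr": [
    [0,0,0],
    [0,0,0],
    [0,0,0],
    [0,0,0]
  ],
  "delta_pos": [
    [0,0,0],
    [0,0,0],
    [0,0,0],
    [0,0,0]
  ],
  "claw": [4,3.5,3,3]
}}

```text
t: 9.8
position: [478.9, -21.7, 39.7]
tool_rot: [0.708, -0.707, 0.0, -0.0]
ft_force: [-2.3, -0.0, 6.0]
width: 32.0
```

```bash
python3 st.py 655.2 36.3 36; python3 -c "
from h import *
f=grab('wrist','w6.png')"
```

```text
9.8 [478.9 -21.7  39.7] R [[0.001, -1.0, 0.001], [-1.0, -0.001, -0.0], [0.0, -0.001, -1.0]] F [-2.3 -0.   6. ] w 32.0 [ 0.29  0.34 -0.56  0.   -0.68 -0.29]
tool delta cm [ -5.78 -17.63   0.38]
```

View pics/w6.png

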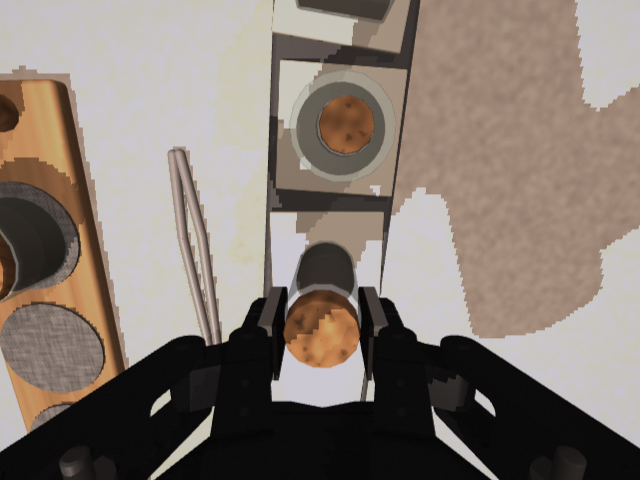

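Emit:
{"fn": "drive_tool", "kwargs": {
  "dr": [
    [0,0,0],
    [0,0,0],
    [0,0,0],
    [0,0,0],
    [0,0,0]
  ],
  "delta_pos": [
    [0,0,-0.5],
    [0,0,-1.5],
    [0,0,-2.5],
    [0,0,-2.5],
    [0,0,-1.5]
  ],
  "claw": [3,3,3,3,3]
}}

```text
t: 10.35
position: [479.6, -21.5, 125.8]
tool_rot: [0.708, -0.707, 0.001, -0.001]
ft_force: [0.8, 0.5, -1.2]
width: 31.8
```

Emit:
{"fn": "drive_tool", "kwargs": {
  "dr": [
    [0,0,0],
    [0,0,0],
    [0,0,0],
    [0,0,0],
    [0,0,0]
  ],
  "delta_pos": [
    [-0.3,-1,-0.5],
    [-0.7,-2,0],
    [-0.8,-2.5,0],
    [-1,-3,0],
    [-1,-3,0]
  ],
  "claw": [3,3,3,3,3]
}}

```text
t: 10.85
position: [594.9, 16.9, 127.8]
tool_rot: [0.707, -0.707, -0.0, 0.0]
ft_force: [0.3, -0.5, 0.3]
width: 31.7
```

Emit:
{"fn": "drive_tool", "kwargs": {
  "dr": [
    [0,0,0],
    [0,0,0],
    [0,0,0],
    [0,0,0],
    [0,0,0]
  ],
  "delta_pos": [
    [-0.9,-3,0],
    [-0.7,-2,0],
    [-0.4,-1,0],
    [0,-0.1,0],
    [0,0,0]
  ],
  "claw": [3,3,3,3,3]
}}

```text
t: 11.35
position: [653.9, 36.3, 128.0]
tool_rot: [0.707, -0.707, -0.001, 0.001]
ft_force: [0.0, -0.3, -0.6]
width: 31.6
```

```bash
python3 st.py 655.2 36.3 37; python3 -c "
from h import *
f=grab('wrist','w7.png')"
```

```text
11.35 [653.9  36.3 128. ] R [[0.001, -1.0, -0.002], [-1.0, -0.001, -0.0], [0.0, 0.002, -1.0]] F [ 0.  -0.3 -0.6] w 31.6 [ 0.3   0.49 -0.02 -0.   -1.06 -0.3 ]
tool delta cm [ 0.   -0.15  9.1 ]
```

View pics/w7.png

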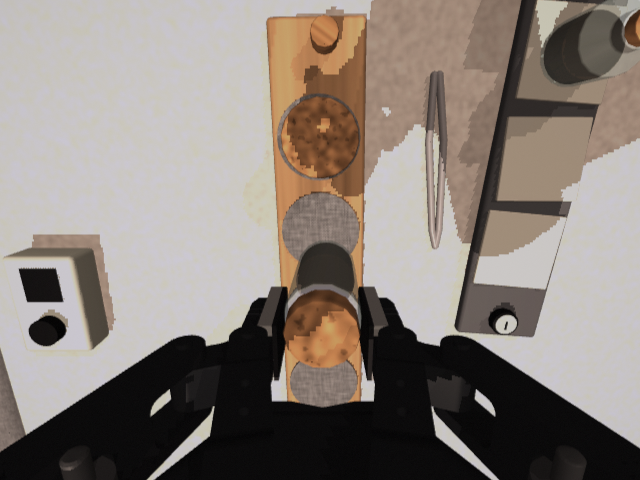

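```bash
python3 -c "
from h import *
f=grab('wrist')
print('tall top',ray(f,[(322.5,329)],128+54.5),'squat',ray(f,[(322,135)],58))"
```

```text
tall top [[655.27661581  33.13550417 182.5       ]] squat [[655.39778485 -39.71839124  58.        ]]
```

Emit:
{"fn": "drive_tool", "kwargs": {
  "dr": [
    [0,0,0],
    [0,0,0],
    [0,0,0],
    [0,0,0],
    [0,0,0]
  ],
  "delta_pos": [
    [0,-0.1,1],
    [0,0,2],
    [0,0,2],
    [0,0,2],
    [0,0,1]
  ],
  "claw": [3,3,3,3,3]
}}

```text
t: 11.95
position: [653.8, 36.0, 46.5]
tool_rot: [0.707, -0.707, -0.001, 0.001]
ft_force: [-1.6, 0.7, -1.3]
width: 32.1
```

Emit:
{"fn": "drive_tool", "kwargs": {
  "dr": [
    [0,0,0],
    [0,0,0],
    [0,0,0],
    [0,0,0]
  ],
  "delta_pos": [
    [0,0,0.4],
    [0,0,0.1],
    [0,0,0],
    [0,0,0]
  ],
  "claw": [3,3,3,3]
}}

```text
t: 12.35
position: [656.4, 36.7, 44.9]
tool_rot: [0.707, -0.707, 0.001, -0.001]
ft_force: [-0.5, 0.3, -1.1]
width: 31.4
```

Emit:
{"fn": "drive_tool", "kwargs": {
  "dr": [
    [0,0,0],
    [0,0,0],
    [0,0,0],
    [0,0,0],
    [0,0,0]
  ],
  "delta_pos": [
    [-0.1,0.1,0.3],
    [0,0,0.2],
    [0,0,0.1],
    [0,0,0],
    [0,0,0]
  ],
  "claw": [3,3,3,3,3]
}}

```text
t: 12.85
position: [654.7, 37.5, 37.9]
tool_rot: [0.707, -0.707, -0.0, 0.0]
ft_force: [-0.5, -0.4, 0.2]
width: 31.4
```

Emit:
{"fn": "drive_tool", "kwargs": {
  "dr": [
    [0,0,0],
    [0,0,0],
    [0,0,0]
  ],
  "delta_pos": [
    [0,0,0.1],
    [0,0,0],
    [0,0,0]
  ],
  "claw": [3,3,3]
}}

```text
t: 13.15
position: [654.8, 37.5, 37.8]
tool_rot: [0.708, -0.707, 0.0, -0.0]
ft_force: [-3.3, -0.7, 5.4]
width: 31.9
```

Contact at 5 N. Open slowly, rise, and go to the bottle.

Emit:
{"fn": "drive_tool", "kwargs": {
  "dr": [
    [0,0,0],
    [0,0,0],
    [0,0,0],
    [0,0,0],
    [0,0,0]
  ],
  "delta_pos": [
    [0,0,0],
    [0,0,0],
    [0,0,0],
    [0,0,-2],
    [0,0,-4]
  ],
  "claw": [3.8,5,6.5,8,8.5]
}}

```text
t: 13.65
position: [652.0, 37.0, 93.2]
tool_rot: [0.707, -0.707, -0.002, 0.004]
ft_force: [0.8, 0.1, 0.4]
width: 84.9
```

Emit:
{"fn": "drive_tool", "kwargs": {
  "dr": [
    [0,0,0],
    [0,0,0],
    [0,0,0],
    [0,0,0],
    [0,0,0]
  ],
  "delta_pos": [
    [0,0,-4],
    [0.5,0.5,-3],
    [3,3,-0.5],
    [3.5,4,0],
    [3.5,4,0]
  ],
  "claw": [8.5,8.5,8.5,8.5,8.5]
}}

```text
t: 14.15
position: [543.4, -64.2, 171.8]
tool_rot: [0.708, -0.707, 0.0, -0.0]
ft_force: [-0.5, 0.0, -0.2]
width: 85.1
```

Emit:
{"fn": "drive_tool", "kwargs": {
  "dr": [
    [0,0,0],
    [0,0,0],
    [0,0,0],
    [0,0,0]
  ],
  "delta_pos": [
    [2,4,0],
    [1,2.2,0],
    [0,0.7,0],
    [0,0,0]
  ],
  "claw": [8.5,8.5,8.5,8.5]
}}

```text
t: 14.55
position: [475.3, -93.6, 172.3]
tool_rot: [0.707, -0.707, 0.0, -0.0]
ft_force: [0.2, -0.0, 0.2]
width: 84.8
```

```bash
python3 st.py 470.6 -98.4 20; python3 -c "
from h import *
f=grab('wrist','w8.png');f=grab('side','s8.png')"
```

```text
14.55 [475.3 -93.6 172.3] R [[0.001, -1.0, 0.001], [-1.0, -0.001, 0.0], [-0.0, -0.001, -1.0]] F [ 0.2 -0.   0.2] w 84.8 [ 0.14  0.17 -0.38  0.   -1.02 -0.14]
tool delta cm [ 0.48  0.49 15.23]
```

View pics/w8.png

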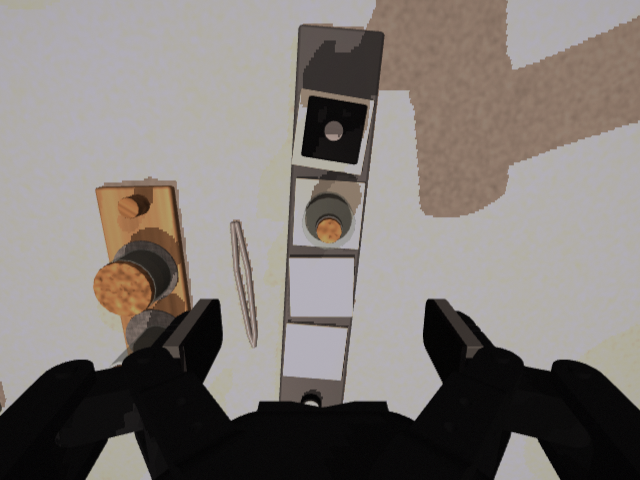

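View pics/s8.png

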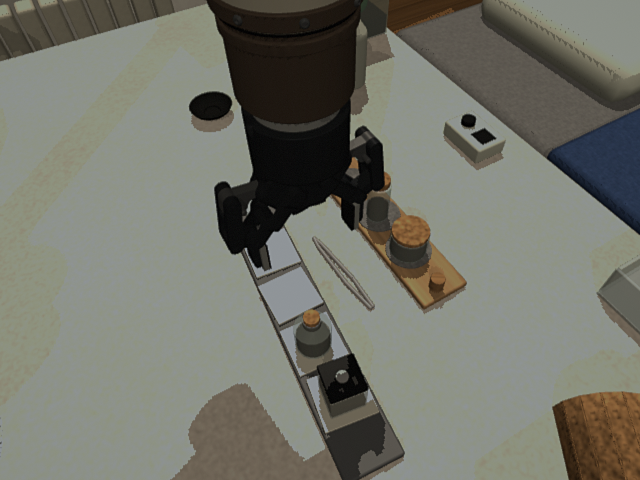

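Squat (124,288) and tall both stand upright on their pads. Bottle cork at (328,230), square lid at (334,130); measuring both.

```bash
python3 -c "
from h import *
f=grab('wrist');im=f['img']
m=(im.max(2)<60).astype(np.uint8);m[:,:295]=0;m[:,378:]=0;m[:85]=0;m[172:]=0
c=max(cv2.findContours(m,0,1)[0],key=cv2.contourArea)
r=cv2.minAreaRect(ray(f,c[:,0],72)[:,:2].astype(np.float32));print(r)
print('bottle',ray(f,[(328.5,229.5)],82),'btn',ray(f,[(334,130)],72))"
```

```text
((468.8266906738281, -173.3839111328125), (42.96223831176758, 43.455810546875), 81.11529541015625)
bottle [[473.62800056 -99.36845076  82.        ]] btn [[ 469.83457838 -173.32167386   72.        ]]
```

Emit:
{"fn": "drive_tool", "kwargs": {
  "dr": [
    [0,0,0],
    [0,0,0],
    [0,0,0],
    [0,0,0],
    [0,0,0]
  ],
  "delta_pos": [
    [0.4,0.4,1],
    [0,0,3],
    [0,0,3],
    [0,0,2.5],
    [0,0,1.5]
  ],
  "claw": [8.5,8.5,8.5,8.5,8.5]
}}

```text
t: 15.2
position: [470.2, -97.5, 58.7]
tool_rot: [0.707, -0.707, -0.002, 0.002]
ft_force: [-0.3, 0.4, 0.8]
width: 85.1
```

```bash
python3 st.py 470.6 -98.4 21
```

```text
15.2 [470.2 -97.5  58.7] R [[0.001, -1.0, -0.005], [-1.0, -0.001, -0.0], [0.0, 0.005, -1.0]] F [-0.3  0.4  0.8] w 85.1 [ 0.13  0.31 -0.53 -0.   -0.73 -0.13]
tool delta cm [ 0.09 -0.06  3.77]
```

Emit:
{"fn": "drive_tool", "kwargs": {
  "dr": [
    [0,0,0],
    [0,0,0],
    [0,0,0],
    [0,0,0],
    [0,0,0]
  ],
  "delta_pos": [
    [0.1,0,1.8],
    [0,0,1.2],
    [0,0,0.8],
    [0,0,0],
    [0,0,0]
  ],
  "claw": [8.5,8.5,7.5,6.5,5.5]
}}

```text
t: 15.7
position: [471.9, -98.4, 23.7]
tool_rot: [0.708, -0.707, 0.0, 0.0]
ft_force: [0.3, -0.3, 0.4]
width: 55.1
```

Emit:
{"fn": "drive_tool", "kwargs": {
  "dr": [
    [0,0,0],
    [0,0,0],
    [0,0,0],
    [0,0,0]
  ],
  "delta_pos": [
    [0,0,0],
    [0,0,0],
    [0,0,0],
    [0,0,0]
  ],
  "claw": [5,4.5,4.2,4.2]
}}

```text
t: 16.1
position: [472.1, -98.5, 24.9]
tool_rot: [0.708, -0.707, 0.001, -0.001]
ft_force: [-1.2, 0.8, 6.2]
width: 42.3
```

```bash
python3 st.py 653.6 112 20; python3 -c "
from h import *
f=grab('wrist','w9.png')
f=grab('side');im=f['img'][260:390,240:400,::-1];cv2.imwrite('pics/s9.png',cv2.convertScaleAbs(cv2.resize(im,None,fx=4,fy=4,interpolation=2),alpha=1.8))"
```

```text
16.1 [472.1 -98.5  24.9] R [[0.001, -1.0, 0.002], [-1.0, -0.001, 0.0], [-0.0, -0.002, -1.0]] F [-1.2  0.8  6.2] w 42.3 [ 0.13  0.37 -0.56  0.   -0.64 -0.13]
tool delta cm [-21.02 -18.17   0.53]
```

View pics/w9.png

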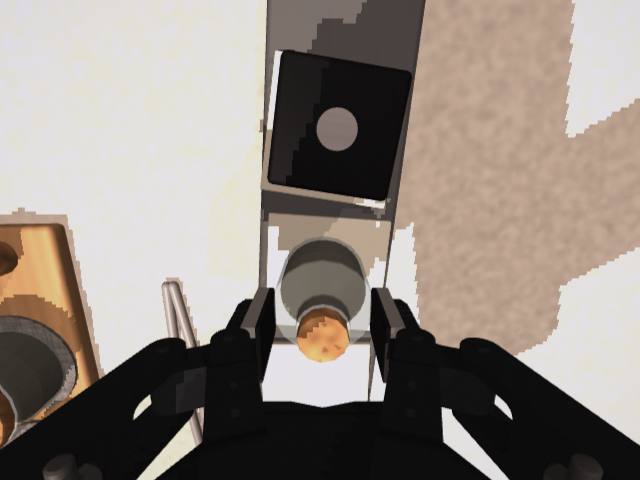

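View pics/s9.png

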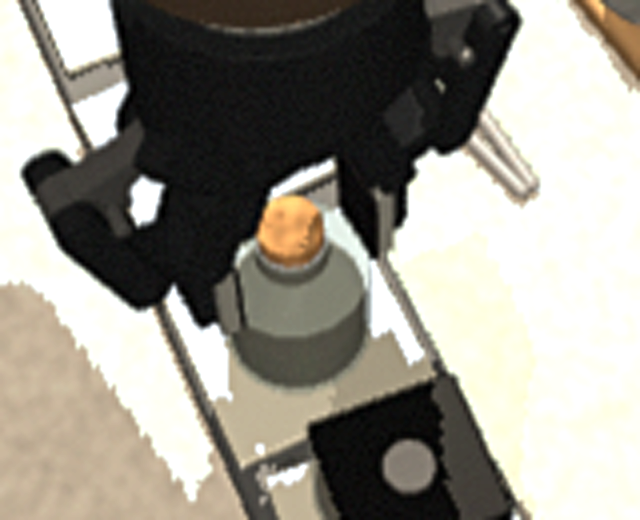

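Emit:
{"fn": "drive_tool", "kwargs": {
  "dr": [
    [0,0,0],
    [0,0,0],
    [0,0,0],
    [0,0,0],
    [0,0,0]
  ],
  "delta_pos": [
    [0,0,0],
    [0,0,-0.5],
    [0,0,-1.5],
    [0,0,-2.5],
    [0,0,-3]
  ],
  "claw": [3.9,3.9,3.9,3.9,3.9]
}}

```text
t: 16.7
position: [470.5, -98.5, 98.9]
tool_rot: [0.707, -0.707, -0.001, 0.001]
ft_force: [1.3, 0.2, -1.2]
width: 41.2
```

Emit:
{"fn": "drive_tool", "kwargs": {
  "dr": [
    [0,0,0],
    [0,0,0],
    [0,0,0],
    [0,0,0],
    [0,0,0]
  ],
  "delta_pos": [
    [-1,-1,-3],
    [-2,-2,-2],
    [-3,-2.5,0],
    [-3,-2.5,0],
    [-3,-2.5,0]
  ],
  "claw": [3.9,3.9,3.9,3.9,3.9]
}}

```text
t: 17.2
position: [577.0, 22.7, 149.3]
tool_rot: [0.707, -0.707, -0.0, -0.0]
ft_force: [0.6, -0.6, -1.0]
width: 41.0
```

Emit:
{"fn": "drive_tool", "kwargs": {
  "dr": [
    [0,0,0],
    [0,0,0],
    [0,0,0],
    [0,0,0],
    [0,0,0]
  ],
  "delta_pos": [
    [-3,-2.5,0],
    [-3,-2.5,0],
    [-2,-1.5,0],
    [-1,-1,0],
    [0,0,0]
  ],
  "claw": [3.9,3.9,3.9,3.9,3.9]
}}

```text
t: 17.7
position: [652.0, 113.2, 147.8]
tool_rot: [0.708, -0.706, -0.0, 0.0]
ft_force: [0.3, -0.1, -0.3]
width: 41.0
```

```bash
python3 st.py 653.6 112 23; python3 -c "
from h import *
f=grab('wrist','w10.png')"
```

```text
17.7 [652.  113.2 147.8] R [[0.002, -1.0, -0.001], [-1.0, -0.002, 0.0], [-0.0, 0.001, -1.0]] F [ 0.3 -0.1 -0.3] w 41.0 [ 0.42  0.49  0.03 -0.   -1.11 -0.41]
tool delta cm [ 0.12 -0.16 12.48]
```

View pics/w10.png

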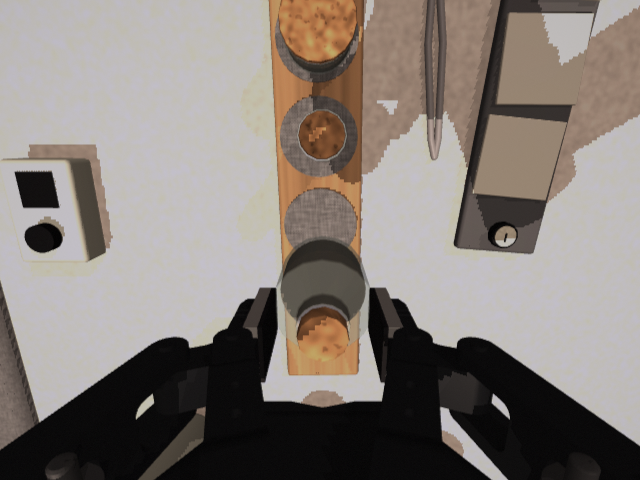

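Emit:
{"fn": "drive_tool", "kwargs": {
  "dr": [
    [0,0,0],
    [0,0,0],
    [0,0,0],
    [0,0,0],
    [0,0,0]
  ],
  "delta_pos": [
    [0.1,-0.1,1],
    [0,0,2.5],
    [0,0,3],
    [0,0,2.5],
    [0,0,1.5]
  ],
  "claw": [3.9,3.9,3.9,3.9,3.9]
}}

```text
t: 18.25
position: [650.2, 109.1, 41.1]
tool_rot: [-0.707, 0.707, 0.001, -0.002]
ft_force: [-0.3, 0.4, -1.3]
width: 41.3
```

Emit:
{"fn": "drive_tool", "kwargs": {
  "dr": [
    [0,0,0],
    [0,0,0],
    [0,0,0],
    [0,0,0]
  ],
  "delta_pos": [
    [0,0,0.7],
    [0,0,0.3],
    [0,0,0],
    [0,0,0]
  ],
  "claw": [3.9,3.9,3.9,3.9]
}}

```text
t: 18.65
position: [653.3, 110.9, 35.1]
tool_rot: [0.707, -0.707, 0.001, -0.001]
ft_force: [0.5, 0.0, -0.9]
width: 41.6
```

```bash
python3 st.py 653.6 112 23; python3 -c "
from h import *
f=grab('wrist','w11.png')"
```

```text
18.65 [653.3 110.9  35.1] R [[0.001, -1.0, 0.002], [-1.0, -0.001, 0.001], [-0.001, -0.002, -1.0]] F [ 0.5  0.  -0.9] w 41.6 [ 0.41  0.59 -0.09  0.   -0.88 -0.41]
tool delta cm [-0.11 -0.03  1.21]
```

View pics/w11.png

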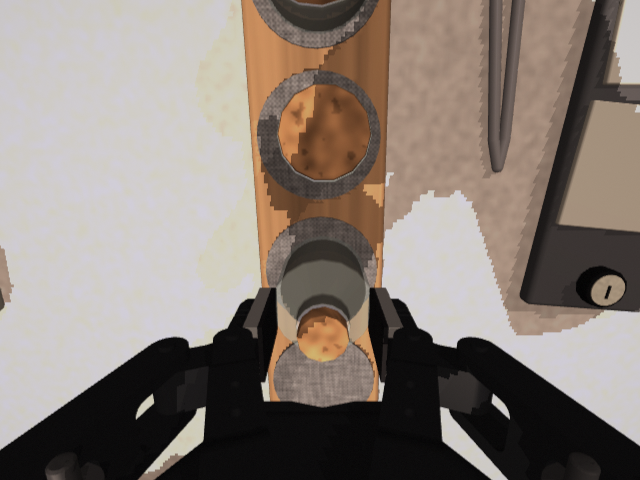

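Emit:
{"fn": "drive_tool", "kwargs": {
  "dr": [
    [0,0,0],
    [0,0,0],
    [0,0,0],
    [0,0,0],
    [0,0,0]
  ],
  "delta_pos": [
    [-0.1,0,0.5],
    [0,0,0.4],
    [0,0,0.1],
    [0,0,0],
    [0,0,0]
  ],
  "claw": [3.9,3.9,3.9,3.9,3.9]
}}

```text
t: 19.2
position: [652.4, 111.7, 23.7]
tool_rot: [0.707, -0.707, 0.0, -0.0]
ft_force: [-0.2, -0.7, -0.3]
width: 40.9
```

Emit:
{"fn": "drive_tool", "kwargs": {
  "dr": [
    [0,0,0],
    [0,0,0],
    [0,0,0]
  ],
  "delta_pos": [
    [0,0,0.1],
    [0,0,0],
    [0,0,0]
  ],
  "claw": [3.9,3.9,3.9]
}}

```text
t: 19.5
position: [652.6, 111.7, 23.3]
tool_rot: [0.707, -0.707, 0.0, -0.0]
ft_force: [-1.0, 0.5, 2.0]
width: 41.3
```

Emit:
{"fn": "drive_tool", "kwargs": {
  "dr": [
    [0,0,0],
    [0,0,0],
    [0,0,0],
    [0,0,0],
    [0,0,0]
  ],
  "delta_pos": [
    [0,0,0],
    [0,0,0],
    [0,0,0],
    [0,0,-2],
    [0,0,-4]
  ],
  "claw": [4.8,6,7,8,8.5]
}}

```text
t: 20.0
position: [649.7, 110.8, 79.4]
tool_rot: [0.707, -0.707, -0.002, 0.004]
ft_force: [0.3, -0.4, -0.1]
width: 84.7
```

Emit:
{"fn": "drive_tool", "kwargs": {
  "dr": [
    [0,0,0],
    [0,0,0],
    [0,0,0],
    [0,0,0],
    [0,0,0]
  ],
  "delta_pos": [
    [0,0,-4],
    [0,1,-4],
    [2,3,-1],
    [4,3,0],
    [4,3,0]
  ],
  "claw": [8.5,8.5,8.5,8.5,8.5]
}}

```text
t: 20.5
position: [551.6, 11.1, 173.3]
tool_rot: [0.708, -0.706, 0.0, -0.001]
ft_force: [0.5, -0.1, 0.3]
width: 85.1
```

Emit:
{"fn": "drive_tool", "kwargs": {
  "dr": [
    [0,0,0],
    [0,0,0],
    [0,0,0],
    [0,0,0],
    [0,0,0]
  ],
  "delta_pos": [
    [4,3,0],
    [4,2.5,0],
    [4,2,0],
    [3,1,0],
    [2,0,0]
  ],
  "claw": [8.5,8.5,8.5,8.5,8.5]
}}

```text
t: 21.0
position: [465.9, -160.2, 173.2]
tool_rot: [-0.707, 0.707, -0.0, 0.0]
ft_force: [-0.1, -0.1, -0.4]
width: 85.1
```

Emit:
{"fn": "drive_tool", "kwargs": {
  "dr": [
    [0,0,8],
    [0,0,0],
    [0,0,0]
  ],
  "delta_pos": [
    [1,0,0],
    [0,0,0],
    [0,0,0]
  ],
  "claw": [8.5,8.5,8.5]
}}

```text
t: 21.3
position: [467.6, -168.4, 172.7]
tool_rot: [-0.657, 0.754, 0.0, 0.0]
ft_force: [-0.2, 0.6, 0.7]
width: 84.8
```

```bash
python3 st.py 468 -173.7 24; python3 -c "
from h import *
f=grab('wrist','w12.png');f=grab('side','s12.png')"
```

```text
21.3 [ 467.6 -168.4  172.7] R [[-0.136, -0.991, -0.0], [-0.991, 0.136, 0.0], [-0.0, 0.0, -1.0]] F [-0.2  0.6  0.7] w 84.8 [-0.02  0.19 -0.35 -0.   -1.03 -0.12]
tool delta cm [ 0.52 -0.12 14.87]
```

View pics/w12.png

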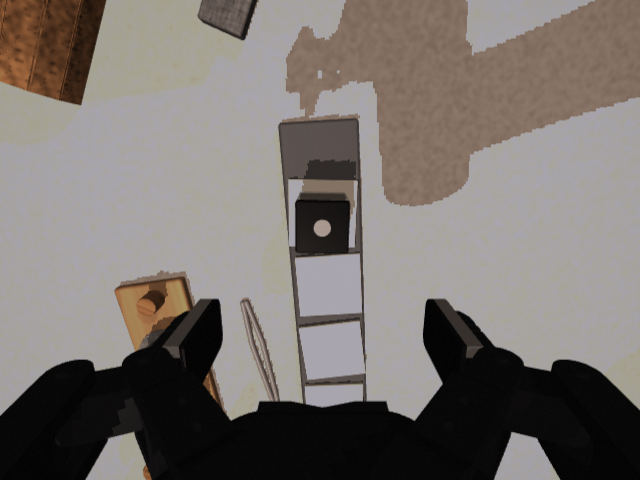

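View pics/s12.png

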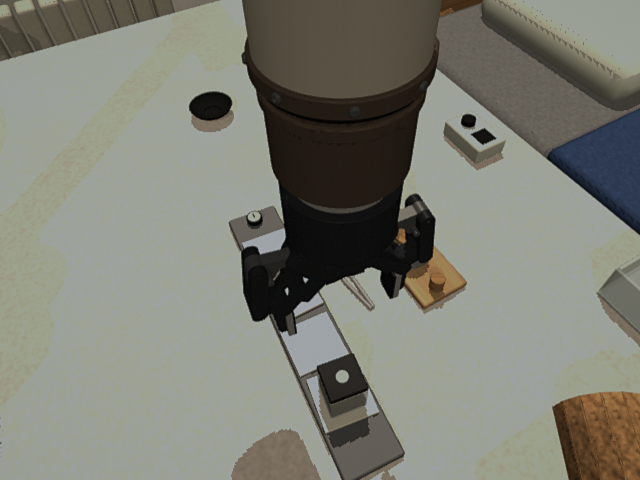

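The lid edges are square to the wrist image, with the button at (322,228), so the yaw is matched. Descending.

```bash
python3 -c "
from h import *
f=grab('wrist');print(ray(f,[(322,228)],72))"
```

```text
[[ 468.79957359 -172.79836012   72.        ]]
```

Emit:
{"fn": "drive_tool", "kwargs": {
  "dr": [
    [0,0,0],
    [0,0,0],
    [0,0,0],
    [0,0,0],
    [0,0,0]
  ],
  "delta_pos": [
    [0.5,-0.1,1],
    [0,0,3],
    [0,0,3],
    [0,0,2.5],
    [0,0,1.5]
  ],
  "claw": [8.5,8.5,8.5,8.5,8.5]
}}

```text
t: 21.95
position: [466.4, -173.3, 60.1]
tool_rot: [-0.657, 0.754, 0.002, -0.001]
ft_force: [-0.2, -0.8, 0.2]
width: 85.2
```

```bash
python3 st.py 468 -173.7 24
```

```text
21.95 [ 466.4 -173.3   60.1] R [[-0.137, -0.991, -0.004], [-0.991, 0.137, 0.001], [0.0, 0.004, -1.0]] F [-0.2 -0.8  0.2] w 85.2 [-0.03  0.33 -0.49 -0.   -0.75 -0.11]
tool delta cm [ 0.02 -0.18  3.61]
```

Emit:
{"fn": "drive_tool", "kwargs": {
  "dr": [
    [0,0,0],
    [0,0,0],
    [0,0,0],
    [0,0,0],
    [0,0,0]
  ],
  "delta_pos": [
    [0,-0.1,1.8],
    [0,0,1.2],
    [0,0,0.6],
    [0,0,0],
    [0,0,0]
  ],
  "claw": [8.5,8.5,7.5,6.5,5.5]
}}

```text
t: 22.45
position: [469.2, -173.7, 27.0]
tool_rot: [-0.657, 0.754, -0.0, 0.0]
ft_force: [0.3, -0.0, -0.2]
width: 54.9
```

Emit:
{"fn": "drive_tool", "kwargs": {
  "dr": [
    [0,0,0],
    [0,0,0],
    [0,0,0],
    [0,0,0]
  ],
  "delta_pos": [
    [0,0,0],
    [0,0,0],
    [0,0,0],
    [0,0,0]
  ],
  "claw": [5,4.5,4,3.8]
}}

```text
t: 22.85
position: [469.5, -173.8, 27.7]
tool_rot: [-0.657, 0.754, -0.001, 0.0]
ft_force: [-0.7, 0.9, 6.1]
width: 42.5
```

```bash
python3 st.py 652.1 187.9 24; python3 -c "
from h import *
f=grab('wrist','w13.png')"
```

```text
22.85 [ 469.5 -173.8   27.7] R [[-0.138, -0.99, 0.001], [-0.99, 0.138, -0.0], [0.0, -0.001, -1.0]] F [-0.7  0.9  6.1] w 42.5 [-0.03  0.39 -0.52  0.   -0.67 -0.11]
tool delta cm [-38.35 -13.1    0.39]
```

View pics/w13.png

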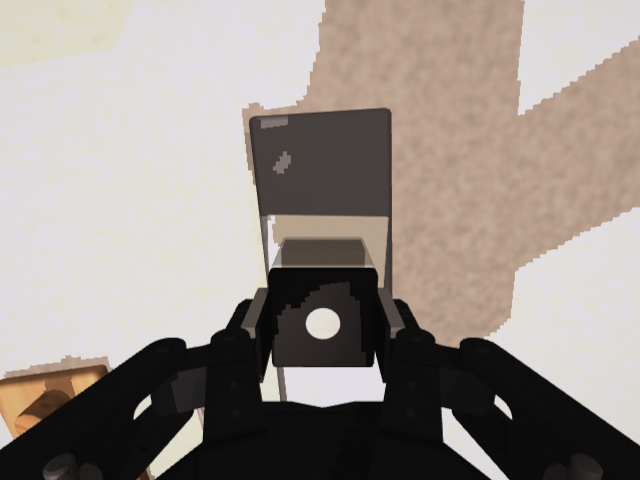

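Emit:
{"fn": "drive_tool", "kwargs": {
  "dr": [
    [0,0,0],
    [0,0,0],
    [0,0,0],
    [0,0,0],
    [0,0,-4]
  ],
  "delta_pos": [
    [0,0,-0.5],
    [0,0,-1.5],
    [0,0,-3],
    [0,0,-3],
    [0,0,-3]
  ],
  "claw": [3.8,3.8,3.8,3.8,3.8]
}}

```text
t: 23.4
position: [468.4, -173.6, 137.7]
tool_rot: [-0.683, 0.731, 0.0, -0.0]
ft_force: [1.3, -0.6, -0.9]
width: 42.5
```

Emit:
{"fn": "drive_tool", "kwargs": {
  "dr": [
    [0,0,-4],
    [0,0,0],
    [0,0,0],
    [0,0,0],
    [0,0,0]
  ],
  "delta_pos": [
    [-1,0,-1.5],
    [-2,-1,0],
    [-3,-1,0],
    [-4,-1,0],
    [-4,-1,0]
  ],
  "claw": [3.8,3.8,3.8,3.8,3.8]
}}

```text
t: 23.9
position: [509.3, -32.6, 151.8]
tool_rot: [-0.707, 0.707, 0.0, 0.0]
ft_force: [1.0, -0.4, -0.7]
width: 42.6
```

Emit:
{"fn": "drive_tool", "kwargs": {
  "dr": [
    [0,0,0],
    [0,0,0],
    [0,0,0],
    [0,0,0],
    [0,0,0]
  ],
  "delta_pos": [
    [-4,-1,0],
    [-4,-1,0],
    [-4,-2,0],
    [-4,-3,0],
    [-3,-3,0]
  ],
  "claw": [3.8,3.8,3.8,3.8,3.8]
}}

```text
t: 24.4
position: [609.7, 158.9, 151.8]
tool_rot: [0.708, -0.706, -0.0, -0.0]
ft_force: [1.2, -0.6, -1.2]
width: 43.1
```

Emit:
{"fn": "drive_tool", "kwargs": {
  "dr": [
    [0,0,0],
    [0,0,0],
    [0,0,0],
    [0,0,0]
  ],
  "delta_pos": [
    [-2,-2.5,0],
    [-1,-1.5,0],
    [0,0,0],
    [0,0,0]
  ],
  "claw": [3.8,3.8,3.8,3.8]
}}

```text
t: 24.8
position: [648.6, 186.2, 150.8]
tool_rot: [0.707, -0.707, -0.001, 0.001]
ft_force: [-0.9, -0.1, -0.5]
width: 42.4
```

```bash
python3 st.py 651.5 188 25; python3 -c "
from h import *
f=grab('wrist','w14.png')"
```

```text
24.8 [648.6 186.2 150.8] R [[0.001, -1.0, -0.002], [-1.0, -0.001, -0.001], [0.001, 0.002, -1.0]] F [-0.9 -0.1 -0.5] w 42.4 [ 0.52  0.51  0.07 -0.   -1.14 -0.52]
tool delta cm [-0.19 -0.32 12.58]
```

View pics/w14.png

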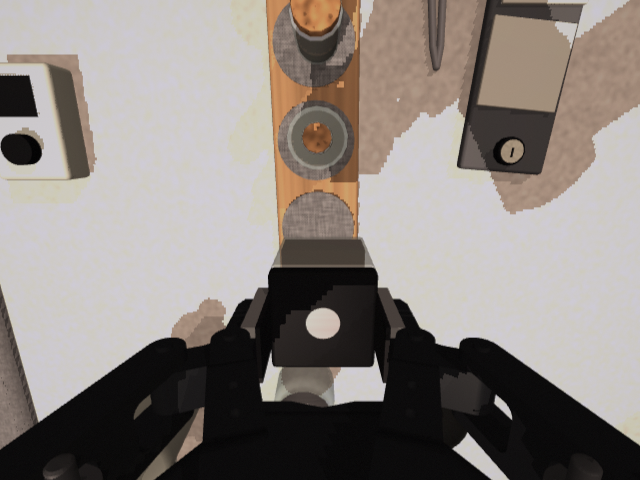

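The square pot is held upright. A glass jar shows at (308,385) behind the gripper, so I'm checking clearance before descending.

```bash
python3 -c "
from h import *
f=grab('scene','c14.png');print('base',ray(f,[(502,192),(536,192),(518,200)],0))
g=grab('side');im=g['img'][40:170,210:370,::-1];cv2.imwrite('pics/s14.png',cv2.resize(im,None,fx=4,fy=4,interpolation=2))
w=grab('wrist');print(ray(w,[(308,370)],60),ray(w,[(308,370)],0))
"
```

```text
base [[658.87493075 336.81571459   0.        ]
 [698.49218562 379.06693587   0.        ]
 [687.71478208 341.34786819   0.        ]]
[[662.70121917 308.16005868  60.        ]] [[665.56901512 352.33770757   0.        ]]
```

View pics/c14.png

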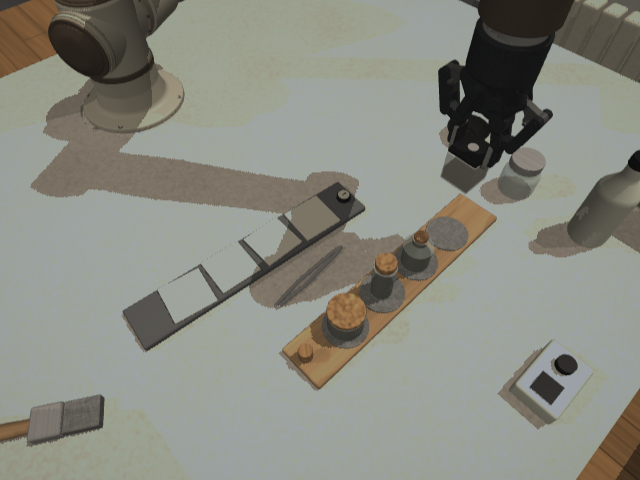

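The jar is at y≈345, well clear of the gripper. Descending.

Emit:
{"fn": "drive_tool", "kwargs": {
  "dr": [
    [0,0,0],
    [0,0,0],
    [0,0,0],
    [0,0,0],
    [0,0,0]
  ],
  "delta_pos": [
    [-0.1,-0.2,1],
    [0,0,2.5],
    [0,0,3],
    [0,0,2.5],
    [0,0,1.5]
  ],
  "claw": [3.8,3.8,3.8,3.8,3.8]
}}

```text
t: 25.5
position: [649.7, 186.5, 43.9]
tool_rot: [0.707, -0.707, -0.001, 0.002]
ft_force: [-0.8, 0.2, -1.3]
width: 42.6
```

Emit:
{"fn": "drive_tool", "kwargs": {
  "dr": [
    [0,0,0],
    [0,0,0],
    [0,0,0],
    [0,0,0]
  ],
  "delta_pos": [
    [0,0,0.7],
    [0,0,0.2],
    [0,0,0],
    [0,0,0]
  ],
  "claw": [3.8,3.8,3.8,3.8]
}}

```text
t: 25.9
position: [652.2, 187.8, 39.3]
tool_rot: [0.707, -0.707, 0.0, -0.001]
ft_force: [-0.4, 0.0, -0.2]
width: 42.8
```

```bash
python3 st.py 651.8 188 25.5; python3 -c "
from h import *
f=grab('side');im=f['img'][80:210,250:410,::-1];cv2.imwrite('pics/s15.png',cv2.convertScaleAbs(cv2.resize(im,None,fx=4,fy=4,interpolation=2),alpha=1.6))
f=grab('wrist','w15.png')"
```

```text
25.9 [652.2 187.8  39.3] R [[0.001, -1.0, 0.002], [-1.0, -0.001, 0.001], [-0.001, -0.002, -1.0]] F [-0.4  0.  -0.2] w 42.8 [ 0.52  0.61 -0.05  0.   -0.91 -0.52]
tool delta cm [-0.02  0.05  1.38]
```

View pics/w15.png

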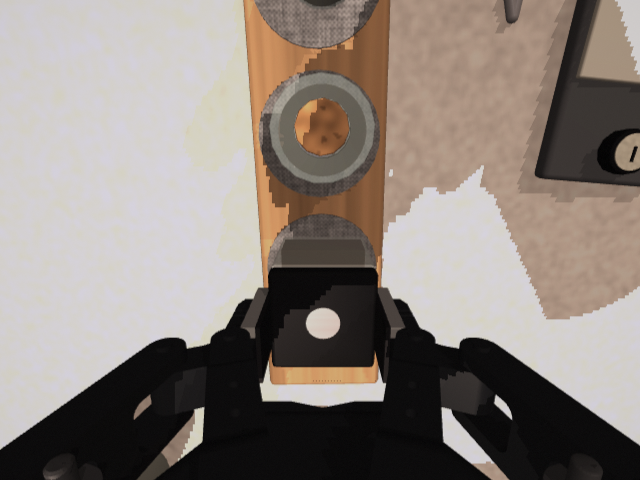

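Emit:
{"fn": "drive_tool", "kwargs": {
  "dr": [
    [0,0,0],
    [0,0,0],
    [0,0,0],
    [0,0,0],
    [0,0,0]
  ],
  "delta_pos": [
    [0,0,0.5],
    [0,0,0.4],
    [0,0,0.2],
    [0,0,0],
    [0,0,0]
  ],
  "claw": [3.8,3.8,3.8,3.8,3.8]
}}

```text
t: 26.5
position: [651.3, 187.4, 26.7]
tool_rot: [0.707, -0.707, -0.0, 0.0]
ft_force: [-0.1, 0.0, -1.2]
width: 42.2
```

Emit:
{"fn": "drive_tool", "kwargs": {
  "dr": [
    [0,0,0],
    [0,0,0],
    [0,0,0]
  ],
  "delta_pos": [
    [0,0,0.1],
    [0,0,0],
    [0,0,0]
  ],
  "claw": [3.8,3.8,3.8]
}}

```text
t: 26.8
position: [651.4, 187.4, 25.9]
tool_rot: [0.707, -0.707, 0.0, -0.0]
ft_force: [-0.4, 0.2, -0.7]
width: 42.3
```

Emit:
{"fn": "drive_tool", "kwargs": {
  "dr": [
    [0,0,0],
    [0,0,0],
    [0,0,0]
  ],
  "delta_pos": [
    [0,0,0.1],
    [0,0,0],
    [0,0,0]
  ],
  "claw": [3.8,3.8,3.8]
}}

```text
t: 27.1
position: [651.4, 187.4, 25.8]
tool_rot: [0.708, -0.707, 0.0, -0.0]
ft_force: [-2.6, 0.4, 5.5]
width: 42.4
```

Contact. Release, rise and back off for the check.

Emit:
{"fn": "drive_tool", "kwargs": {
  "dr": [
    [0,0,0],
    [0,0,0],
    [0,0,0],
    [0,0,0],
    [0,0,0]
  ],
  "delta_pos": [
    [0,0,0],
    [0,0,0],
    [0,0,0],
    [0,0,-2],
    [0,0,-4]
  ],
  "claw": [4.8,6,7,8,8.5]
}}

```text
t: 27.6
position: [648.7, 186.3, 81.0]
tool_rot: [0.707, -0.707, -0.002, 0.004]
ft_force: [0.3, 0.4, -0.2]
width: 85.0
```

Emit:
{"fn": "drive_tool", "kwargs": {
  "dr": [
    [0,0,0],
    [0,0,0],
    [0,0,0],
    [0,0,0],
    [0,0,0]
  ],
  "delta_pos": [
    [0,0,-4],
    [0,1,-4],
    [-1,3,-2],
    [-1,4,0],
    [-1,4,0]
  ],
  "claw": [8.5,8.5,8.5,8.5,8.5]
}}

```text
t: 28.1
position: [530.5, 217.6, 185.3]
tool_rot: [-0.707, 0.707, 0.0, 0.001]
ft_force: [0.2, 0.8, 0.5]
width: 85.2
```

Emit:
{"fn": "drive_tool", "kwargs": {
  "dr": [
    [0,0,0],
    [0,0,0],
    [0,0,0],
    [0,0,0],
    [0,0,0]
  ],
  "delta_pos": [
    [-1,4,-1],
    [-1,3,-1],
    [0,0,0],
    [0,0,0],
    [0,0,0]
  ],
  "claw": [8.5,8.5,8.5,8.5,8.5]
}}

```text
t: 28.6
position: [461.7, 237.1, 204.4]
tool_rot: [0.707, -0.707, 0.0, 0.0]
ft_force: [1.0, 0.4, 0.1]
width: 84.8
```

```bash
python3 -c "
from h import *
f=grab('scene','c16.png');im=f['img'][190:400,270:510,::-1];cv2.imwrite('pics/c16z.png',cv2.convertScaleAbs(cv2.resize(im,None,fx=3,fy=2.8,interpolation=2),alpha=1.6))
f=grab('side','s16.png');im=f['img'][110:310,270:480,::-1];cv2.imwrite('pics/s16z.png',cv2.convertScaleAbs(cv2.resize(im,None,fx=3,fy=3,interpolation=2)[:600],alpha=1.6))"; python3 st.py
```

```text
28.7 [461.9 236.9 204. ] R [[-0.0, -1.0, -0.001], [-1.0, 0.0, -0.001], [0.001, 0.001, -1.0]] F [ 0.2 -0.4 -0.1] w 85.0 [ 0.79  0.2  -0.25 -0.   -1.12 -0.79]
```

View pics/c16z.png

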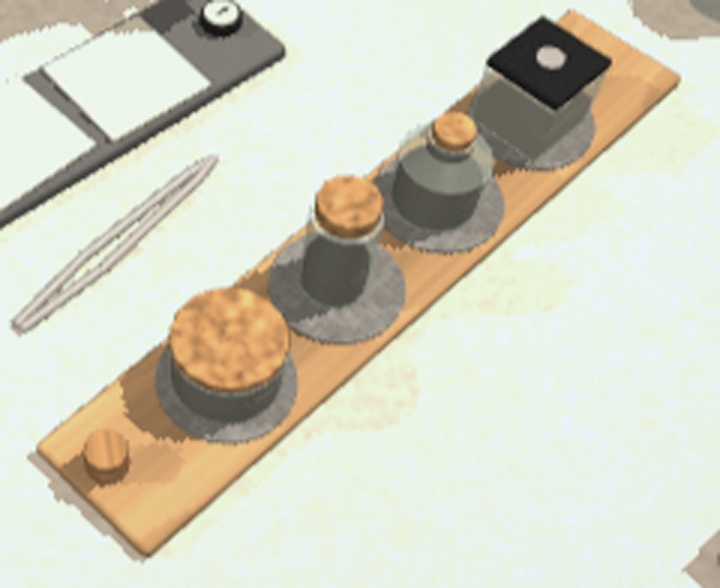

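View pics/s16z.png

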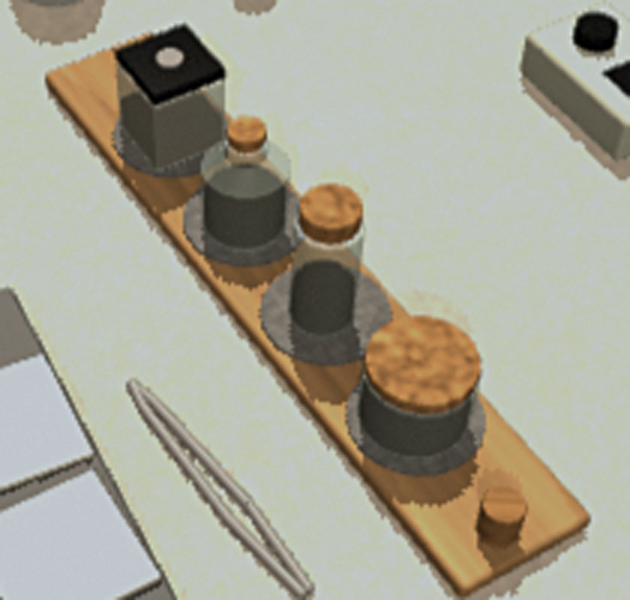

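All four stand upright and in the right order. Next a numeric check of the lids, triangulated from the two views.

```bash
cat > chk.py <<'E'
from h import *
F={n:grab(n) for n in ['scene','side']}
Ps=[]
for n in F:
    f=F[n];R,t,fl=cam(f);Ps.append(np.array([[fl,0,f['cx']],[0,fl,f['cy']],[0,0,1]])@np.c_[R,t])
def top(z): return z
cz=lambda p:(270+p[0]/3,190+p[1]/2.8); sz=lambda p:(270+p[0]/3,110+p[1]/3)
L={'squat':((230,339),(423,363),(656.4,-39.6)),'tall':((348,207),(331,212),(655.2,36.3)),'bottle':((454,132),(246,133),(653.6,112)),'square':((551,57),(170,57),(652.1,187.9))}
for k,(a,b,p) in L.items():
    X=cv2.triangulatePoints(Ps[0],Ps[1],np.array(cz(a)).reshape(2,1),np.array(sz(b)).reshape(2,1)).ravel();X=X[:3]/X[3]
    print(k,X.round(1),'err',(X[:2]-p).round(1))
E
python3 chk.py
```

```text
squat [656.6 -37.8  53.6] err [0.2 1.8]
tall [653.5  36.8  86.4] err [-1.7  0.5]
bottle [653.2 111.5  75.8] err [-0.4 -0.5]
square [652.2 187.   70.1] err [ 0.1 -0.9]
```

```bash
python3 -c "
from h import *
print(job.job_done())"; python3 st.py
```

```text
the job is handed in; nothing more can be done
None
the job is handed in; nothing more can be done
```

I moved all four pots from the tray to the pine rack in reverse order, let go of each one, and handed the job in at about 29 s. From the robot's right end the rack now holds squat cup, tall tube, bottle, square pot.

- **Placement:** in the final two-camera check, each lid centre was within about 2 mm of the middle of its pad. All four stood upright, and the gripper was open and about 20 cm clear of them.
- **Forces:** the largest force reading I saw while gripping or setting down was about 6 N, though readings came only at the end of each move call.
- **What disagreed:** right after I set down the squat cup, two rough single-view estimates put it 3–5 mm off centre. A closer wrist view and the final check put it within 2 mm, so I left it. When I gripped the tall tube, one rough wrist-camera estimate was 3 mm off in y, so I shifted it about 1 mm before setting it down.

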